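Tip terracotta mosaic bars from a tray into the tub

ROBOT

A 6-joint arm with a two-finger parallel gripper is mounted at the origin on the work surface. World frame = base frame: x ahead of the robot, y to its left, z up, the work surface at z = 0. Lengths are in m, angles in rad, forces in N, time in s.
With the tool pointing down it reaches from about 0.425 to 0.95 m from the base axis. Payload 3.5 kg.
Tool frame: the origin (TCP) lies on the centre line of the jaws, within the pads' length; the fingertips stand 11 mm ahead of it and the grasp point (between the pads) lies 8 mm behind it; z points along the fingers, y is the line along which they close (so a half turn about z gives the same grasp; the last joint's range is limited). The gripper opens to 85 mm and grips with 20 to 120 N. Pads are 22 mm wide; open, the fingers measure 114 mm over their backs; the gripper's body (76 mm by 85 mm) begins 54 mm behind the grasp point. The pads swing forward as they close: fully open they stand 13 mm farther back than shut.
Start: joints at [1.036, 0.286, 1.577, -0, 1.279, -0.15], TCP at [0.253, 0.626, 0.242] pointing down, gripper open.
Joint ranges: [-2.77, 2.77], [-0.9, 2.22], [0.21, 2.48], [-1.53, 4.67], [0.24, 2.81], [-2.84, 2.84]. Speed limits (rad/s): [2.79, 2.79, 3.14, 3.14, 3.14, 3.14].

INTERFACE

Orientations are given as a unit quaternion [x, y, z, w].
In Python, from plant import ctrl gives the robot as it stands.
- The arm moves only by the tool step_arm, never from a script. Its argument "motion" is a list of rows, each an object with "offset": the shift along the tool's x, y, z in m, a list of three; "twist": the turn about the tool's z in degrees. A call has 1 to 12 rows; each row is the pose to reach, as a shift and turn from the pose commanded when the call began, along the tool's axes at that moment; what a row does not reach only later rows make up. A row lasts 1/10 s, in which the tool goes at most 50 mm and 8.59 degrees, less where a joint would pass 70% of its speed; a pose out of reach is approached as far as the arm can. A call with a gripper value outside its range is refused whole. "gripper" is the finger opening in m, from 0 to 0.0854, set as the call begins (left out, the last holds). The fingers move at their own pace and stop on an object; "grip_force" is the grip in N (left out, the last holds). Time passes only in rows, so rows that repeat a pose let the fingers close. It gives the time, the measured TCP pose, the force, the opening and the grip force at its end, in the units of the state.
- ctrl.get_state(): the state, without advancing time (a new reading comes with each control period).
- ctrl.read_camera(name): name is "scene" or "top"; returns the picture (420x560x3 uint8, blue, green, red); there is no depth.
- ctrl.calibration(name): a dict with "fx", "fy", "cx", "cy" (pixels), "k1" (the pictures are not rectified: a ray, as slopes to the right and down, at radius r is drawn at 1 + k1 r^2 times it, then the intrinsics apply), "cam_to_world" (4x4, takes a point from camera to world coordinates). Camera axes: x right, y up, looking along -z (the intrinsics and any distortion apply to the point x, -y, -z); pixel columns grow to the right and rows downward; lengths in m; the calibration is good to about 2 mm. A picture is of the moment at which its call begins. calibration takes no time and is no camera call.
- ctrl.sign_off(): hands the job in; it is judged then, once.
The state is a dict: "time": time; "qpos": joint angles; "dq": joint speeds; "joint_efforts": joint torques, N m; "eef_pos": TCP position; "tcp_rot": TCP orientation; "contact_force": force on the tool from outside, world axes, zero at the start; "wrist_torque": the same for the moment, N m; "opening": opening from 0.0 (shut) to 1.0 (fully open); "finger_force": force on a finger pad.
Only numpy, scipy, OpenCV 4.12 (cv2) and the standard library are available. Lean on these libraries where they do the work, as an engineer would, in place of code of your own. Each camera call takes 0.05 s, during which the arm holds its last target. There are 200 camera calls.

TASK

Put the terracotta mosaic bars away: lift the lid off the white tub by its knob and lay it flat on the table, knob up, and gather every bar from the compartment box onto the metal tray. With the lid off and all the bars on the tray together, carry the tray over the tub and tip it there so that they slide off into the tub; the fingers must not hold or push a bar inside the tub (put a stray bar back on the tray and tip again). Finish with the tray set back flat on the table and the lid seated on the tub again; do not disturb the brush pot, the putty knife or the canvas panel.

Things in the scene. Friction and masses are not known exactly. Their poses are not given: they have to be found in the camera images.
- tub: white round plastic tub, open on top under its lid, fixed to the table: 110 high, outer diameter 184 at the rim and 158 at the foot, walls 4 thick, inner floor 5 above the table. Origin: centre of its underside on the table; z up.
- lid: loose white lid, 180 g: a plug 154 in diameter, 8 high, below a disc 194 in diameter, 6 thick, with an upright cylindrical wooden knob, diameter 32, 50 tall. Origin: centre of the plug's underside; z up through the knob (disc 8 to 14, knob 14 to 64 above it). Seated on the tub the origin is 102 above the table (disc on the rim, plug with about 10 of play); lying on the table, 0.
- tray: loose flat metal tray, 250 g, with an upright wooden handle at its back (-x). Floor 130 (x) x 134 (y), 4 thick; walls 22 high, 3 to 4 thick, on both sides and the back; the front (+x) is open. Whole tray reaches from x = -91 to 65. The smooth floor lets bars slide from 16 to 23 degrees of tilt. Origin: centre of the floor's underside; x towards the open front, z up.
- tray_lip (a point): middle of the tray's open front lip, on the upper face of the floor (tray frame 65, 0, 4); axes as the tray's
- tray_handle (a point): middle of the tray's upright handle (tray frame -82, 0, 55; axes as the tray's): 14 thick (x), 50 wide (y), spanning 18 to 80 above the tray's underside; below it a foot 18 high joins it to the back wall
- box: low plywood box with four compartments (2 x 2), fixed to the table: 166 (x) x 150 (y), 16 high, floor 5 thick, outer walls and the two dividers 5 thick and as high as the box; the bars stand 13 out of it. Compartment centres about +-40 in x and +-36 in y. Origin: centre of its underside.
- bar1: one of up to four plain terracotta bars (some are absent), 60 long x 26 wide x 24 high, 70 g. Starts lying in a compartment of the box, long side roughly along the box's x. Origin: centre of its 60 x 26 underside; x along its length, z up through its 24 height.
- bar2: one of up to four plain terracotta bars (some are absent), 60 long x 26 wide x 24 high, 70 g. Starts lying in a compartment of the box, long side roughly along the box's x. Origin: centre of its 60 x 26 underside; x along its length, z up through its 24 height.
- bar3: one of up to four plain terracotta bars (some are absent), 60 long x 26 wide x 24 high, 70 g. Starts lying in a compartment of the box, long side roughly along the box's x. Origin: centre of its 60 x 26 underside; x along its length, z up through its 24 height.
- bar4: one of up to four plain terracotta bars (some are absent), 60 long x 26 wide x 24 high, 70 g. Starts lying in a compartment of the box, long side roughly along the box's x. Origin: centre of its 60 x 26 underside; x along its length, z up through its 24 height.
- brush_pot: white pot of brushes, diameter 76, 90 high (brushes to 206); a bystander. Origin: centre of its underside.
- putty_knife: putty knife 200 long lying flat; a bystander. Origin: about its middle; x along it.
- canvas: white canvas panel 130 (x) x 180 (y) x 18, lying flat; a bystander. Origin: centre of its underside.
There are look-alikes about, which are no part of the job. Leave any pink or turquoise look-alike of the bar2 alone.

How it is judged:
On the way, in this order (a step that is already met when the one before it is completed fails the run):
1. the lid lies flat on the table, knob up, and every bar is on the tray, let go (height (world z) of lid below 0.02 m and angle between lid's own z axis and vertical below 0.06 rad and x of bar1 in the frame of tray between -0.066 and 0.07 m and y of bar1 in the frame of tray between -0.066 and 0.066 m and z of bar1 in the frame of tray between 0 and 0.06 m and contact force between the fingers and bar1 below 0.2 N and x of bar2 in the frame of tray between -0.066 and 0.07 m and y of bar2 in the frame of tray between -0.066 and 0.066 m and z of bar2 in the frame of tray between 0 and 0.06 m and contact force between the fingers and bar2 below 0.2 N and x of bar3 in the frame of tray between -0.066 and 0.07 m and y of bar3 in the frame of tray between -0.066 and 0.066 m and z of bar3 in the frame of tray between 0 and 0.06 m and contact force between the fingers and bar3 below 0.2 N and x of bar4 in the frame of tray between -0.066 and 0.07 m and y of bar4 in the frame of tray between -0.066 and 0.066 m and z of bar4 in the frame of tray between 0 and 0.06 m and contact force between the fingers and bar4 below 0.2 N), for 0.2 s.
2. the tray is held over the tub and begins to tip, every bar being on it (or, after a spill, already in the tub) (horizontal distance between tray_lip and tub below 0.12 m and height (world z) of tray_lip above 0.1 m and angle between tray's own z axis and vertical above 0.17 rad and ((x of bar1 in the frame of tray between -0.066 and 0.075 m and y of bar1 in the frame of tray between -0.066 and 0.066 m and z of bar1 in the frame of tray between -0.005 and 0.06 m) or (horizontal distance between bar1 and tub below 0.089 m and height (world z) of bar1 below 0.1 m)) and ((x of bar2 in the frame of tray between -0.066 and 0.075 m and y of bar2 in the frame of tray between -0.066 and 0.066 m and z of bar2 in the frame of tray between -0.005 and 0.06 m) or (horizontal distance between bar2 and tub below 0.089 m and height (world z) of bar2 below 0.1 m)) and ((x of bar3 in the frame of tray between -0.066 and 0.075 m and y of bar3 in the frame of tray between -0.066 and 0.066 m and z of bar3 in the frame of tray between -0.005 and 0.06 m) or (horizontal distance between bar3 and tub below 0.089 m and height (world z) of bar3 below 0.1 m)) and ((x of bar4 in the frame of tray between -0.066 and 0.075 m and y of bar4 in the frame of tray between -0.066 and 0.066 m and z of bar4 in the frame of tray between -0.005 and 0.06 m) or (horizontal distance between bar4 and tub below 0.089 m and height (world z) of bar4 below 0.1 m))).
3. every bar is in the tub (horizontal distance between each of bar1, bar2, bar3, bar4 and tub below 0.089 m and height (world z) of each of bar1, bar2, bar3, bar4 below 0.1 m), for 0.2 s.
At the end, for the whole second after the job is handed in: every bar lies in the tub (within 89 mm of its axis, below its rim); the tray lies flat on the table (within 15 mm, 0.06 rad) clear of the tub; the lid sits on the tub, centred within 20 mm, origin 97 to 107 mm high, level within 0.05 rad; the lid at rest (all of step 3 and height (world z) of tray below 0.015 m and angle between tray's own z axis and vertical below 0.06 rad and horizontal distance between lid and tub below 0.02 m and height (world z) of lid between 0.097 and 0.107 m and angle between lid's own z axis and vertical below 0.05 rad and horizontal distance between tray and tub above 0.12 m and linear speed of lid below 0.02 m/s); the robot touches nothing.
It fails at once if the fingers hold or push a bar inside the tub ((horizontal distance between bar1 and tub below 0.089 m and height (world z) of bar1 below 0.105 m and contact force between the fingers and bar1 above 0.5 N) or (horizontal distance between bar2 and tub below 0.089 m and height (world z) of bar2 below 0.105 m and contact force between the fingers and bar2 above 0.5 N) or (horizontal distance between bar3 and tub below 0.089 m and height (world z) of bar3 below 0.105 m and contact force between the fingers and bar3 above 0.5 N) or (horizontal distance between bar4 and tub below 0.089 m and height (world z) of bar4 below 0.105 m and contact force between the fingers and bar4 above 0.5 N)).
It fails at once if the brush pot, putty knife or canvas is moved by more than 40 mm or the pot tipped (distance of any of brush_pot, putty_knife, canvas from where it was at the start of the episode above 0.04 m or angle between brush_pot's own z axis and vertical above 0.4 rad).
Of bar1, bar2, bar3, bar4 only 3 to 4 are there at a start; the rules pass over those that are not, and their reading is None.
At some moment in a run one of bar1, bar2, bar3, bar4, tray may be knocked a few centimetres aside while the robot is not near it.
It also fails if it takes over 210 s, if anything falls off the work surface, if the arm or the gripper's body presses on something with over 40 N, if the wrist force passes 120 N, or if a joint passes its speed limit or range.

## Working session

There is one attempt and no reset: what is moved stays moved. The work goes in short steps, Python scripts to look and compute and a tool call to move; the robot and the scene stay as the last step left them, time stands still between calls to the robot, and variables do not carry over. Pictures are saved under pics/ and viewed, at most 14 in all, crops included, and the job is handed in when it is done.

Besides the shell and the picture viewer there is one more tool, called after "Call:" by a JSON object that holds its "method" and its "body", one argument or row to a line. step_arm: Moves the arm, as the interface text tells. Its arguments: {"type":"object","properties":{"motion":{"type":"array"},"gripper":{"type":"number"},"grip_force":{"type":"number"}},"required":["motion"]}

```bash
mkdir -p pics; ls
python3 - <<'E'
from plant import ctrl
import cv2
for n in("scene","top"):
    cv2.imwrite(f"pics/{n}0.png",ctrl.read_camera(n)); c=ctrl.calibration(n); print(n,c)
s=ctrl.get_state(); print(s)
E
```

```text
pics
scene {'fx': 535.498173136771, 'fy': 535.498173136771, 'cx': 271.67146773365556, 'cy': 210.70980966776514, 'k1': -0.16851303076887297, 'cam_to_world': array([[-0.89101081, -0.24200248,  0.38410225,  1.14675546],
       [ 0.45394332, -0.48598394,  0.74683001,  1.23004155],
       [ 0.00593281,  0.83979427,  0.54287235,  0.95268065],
       [ 0.        ,  0.        ,  0.        ,  1.        ]])}
top {'fx': 461.65005598035765, 'fy': 461.65005598035765, 'cx': 283.53129677875273, 'cy': 205.19829217008822, 'k1': -0.15935265693735146, 'cam_to_world': array([[ 0.02177778,  0.99724244, -0.07094534,  0.43996508],
       [-0.99975559,  0.02145262, -0.00534206,  0.01721322],
       [-0.00380536,  0.07104434,  0.9974659 ,  1.20477619],
       [ 0.        ,  0.        ,  0.        ,  1.        ]])}
{'time': 0.1, 'qpos': array([ 1.03599014e+00,  2.87104852e-01,  1.57804409e+00,  4.47095949e-06,
        1.27863035e+00, -1.50001798e-01]), 'dq': array([ 0.00126586, -0.0007154 , -0.00235782,  0.00034966,  0.00047836,
        0.00277639]), 'joint_efforts': array([ 9.48250381e-04, -4.07299054e+01, -2.93700063e+01, -1.29518821e-04,
        3.41909312e-03, -1.25403201e-05]), 'eef_pos': array([0.25305244, 0.62514256, 0.24105967]), 'tcp_rot': array([ 1.91217834e-01,  9.81547016e-01, -1.02913356e-03, -3.69100399e-04]), 'contact_force': array([0.37283828, 0.05989563, 0.63025649]), 'wrist_torque': array([0.02026693, 0.03460341, 0.00142192]), 'finger_force': 0.0, 'opening': 0.997912982199413}
```

View pics/top0.png

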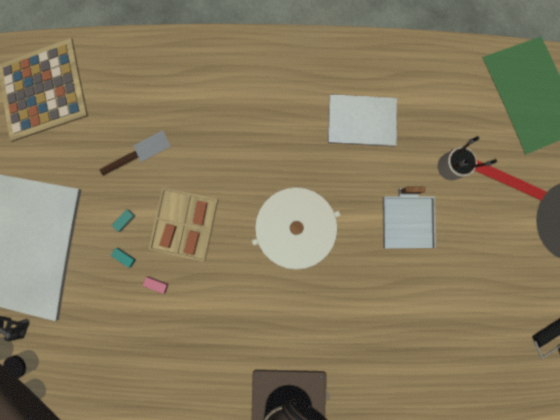

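View pics/scene0.png

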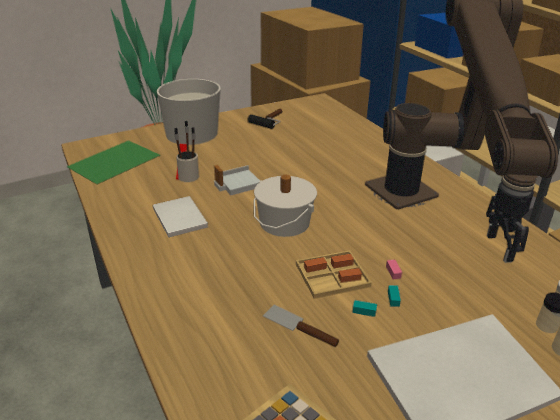

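Top view: lid at about (296,228), three bars at (200,213), (168,236) and (191,242), tray at (409,222) with its handle at (412,190), so its open front faces the robot. The scene view confirms three bars. I'll enlarge for closer pixel positions.

```bash
cat > h.py <<'E'
import numpy as np, cv2
from plant import ctrl
from scipy.spatial.transform import Rotation as R
def px2w(n,pts,z):
    c=ctrl.calibration(n);K=np.array([[c['fx'],0,c['cx']],[0,c['fy'],c['cy']],[0,0,1]])
    # model: distorted = u*(1+k1 r^2) -> cv2 k1
    u=cv2.undistortPointsIter(np.array(pts,float).reshape(-1,1,2),K,np.array([c['k1'],0,0,0.]),None,None,(3,50,1e-10)).reshape(-1,2)
    T=c['cam_to_world'];d=np.c_[u[:,0],-u[:,1],-np.ones(len(u))]@T[:3,:3].T;o=T[:3,3]
    z=np.broadcast_to(z,len(u))
    return o+d*((z-o[2])/d[:,2])[:,None]
def w2px(n,P):
    c=ctrl.calibration(n);T=c['cam_to_world'];q=(np.atleast_2d(P)-T[:3,3])@T[:3,:3]
    u=np.c_[q[:,0],-q[:,1]]/-q[:,2:];u=u*(1+c['k1']*(u**2).sum(1))[:,None]
    return u*[c['fx'],c['fy']]+[c['cx'],c['cy']]
def st():
    s=ctrl.get_state();return s
def move(target,yaw=None,s=None):
    """offset in tool axes & twist (deg) to bring TCP to target, tool down, tool y at yaw mod pi"""
    s=s or st();r=R.from_quat(s['tcp_rot']);m=r.as_matrix()
    off=r.inv().apply(np.array(target)-s['eef_pos'])
    tw=None
    if yaw is not None:
        cur=np.arctan2(m[1,1],m[0,1]);d=(yaw-cur+np.pi/2)%np.pi-np.pi/2;tw=-np.degrees(d) if m[2,2]<0 else np.degrees(d)
    print('off',off.round(4),'twist',tw,'q6',s['qpos'][5].round(3))
def crop(n,x0,y0,w,h,k,name):
    im=ctrl.read_camera(n);cv2.imwrite(f'pics/{name}.png',cv2.resize(im[y0:y0+h,x0:x0+w],None,fx=k,fy=k,interpolation=cv2.INTER_CUBIC));return im
E
python3 - <<'E'
from h import *
im=ctrl.read_camera("top")
a=im[180:270,145:225];b=im[175:265,375:445]
f=lambda x:cv2.resize(x,None,fx=5,fy=5,interpolation=cv2.INTER_CUBIC)
cv2.imwrite('pics/c1.png',np.hstack([f(a),f(b)]))
hsv=cv2.cvtColor(im,cv2.COLOR_BGR2HSV)
m=cv2.inRange(hsv,(0,120,50),(12,255,255));m[:,:150]=0;m[:,222:]=0;m[:180]=0;m[270:]=0
cs,_=cv2.findContours(m,0,1)
for c in cs:
    if cv2.contourArea(c)>60: 
        r=cv2.minAreaRect(c);w=px2w('top',[r[0]],.029);bx=px2w('top',cv2.boxPoints(r),.029)
        e=[bx[i+1]-bx[i] for i in range(2)];L=max(e,key=np.linalg.norm);print('bar',np.round(r[0],1),w.round(4),[np.linalg.norm(x).round(3) for x in e],np.degrees(np.arctan2(L[1],L[0])).round(1))
print(px2w('top',[(296,228)],.166),px2w('top',[(296,228)],.116))
for c in ('scene',): print(px2w(c,[(286,178)],.166))
E
```

```text
bar [191.1 242.3] [[0.4234 0.2581 0.029 ]] [np.float64(0.057), np.float64(0.026)] -12.5
bar [167.3 235.5] [[0.439  0.3206 0.029 ]] [np.float64(0.057), np.float64(0.026)] -15.1
bar [199.5 212.4] [[0.5004 0.2386 0.029 ]] [np.float64(0.056), np.float64(0.026)] -9.5
[[ 0.46305641 -0.00637696  0.166     ]] [[ 0.46416788 -0.00751244  0.116     ]]
[[0.46993848 0.00628945 0.166     ]]
```

View pics/c1.png

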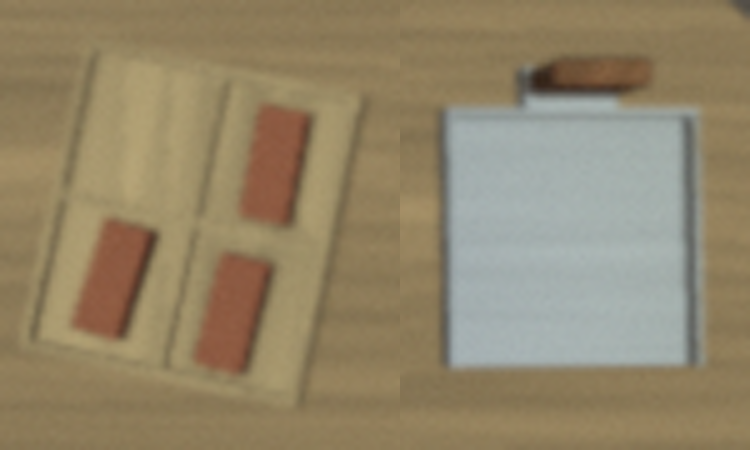

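Crop: the three bars lie in 3 of 4 compartments, roughly 20 mm clear on each side. The tray's outer corners are at px (384,197), (435,197), (385,248) and (435,248). The tool can't tilt, so I'll grip the handle across its 50 mm width and let the tray swing front-down between the pads over the tub.

Run:
```python
from h import *
w=px2w('top',[(384.2,196.6),(435,196.6),(385,248.2),(435.4,248.2),(412,190)],[.022,.022,.022,.022,.08]);print(w.round(3))
f=(w[2]+w[3])/2;b=(w[0]+w[1])/2;d=f-b;print(f,b,np.linalg.norm(d),np.linalg.norm(w[0]-w[1]),np.degrees(np.arctan2(d[1],d[0])))
move([.463,-.007,.242]);move([.463,-.007,.136])
c=px2w('top',[(329,96),(397,96),(329,145),(397,145)],.018);print(c.round(3))
```

```text
[[ 0.552 -0.237  0.022]
 [ 0.555 -0.372  0.022]
 [ 0.419 -0.24   0.022]
 [ 0.421 -0.373  0.022]
 [ 0.565 -0.294  0.08 ]]
[ 0.41969389 -0.30666168  0.022     ] [ 0.55358449 -0.30433033  0.022     ] 0.1339108882936096 0.13543165512055308 -179.00244807929565
off [-0.4319 -0.5072  0.    ] twist None q6 -0.15
off [-0.4319 -0.507   0.106 ] twist None q6 -0.15
[[ 0.817 -0.091  0.018]
 [ 0.823 -0.273  0.018]
 [ 0.685 -0.092  0.018]
 [ 0.69  -0.272  0.018]]
```

Call:
{"method": "step_arm", "body": {
  "motion": [
    {"offset":[-0.216,-0.254,0]},
    {"offset":[-0.216,-0.254,0]},
    {"offset":[-0.216,-0.254,0]},
    {"offset":[-0.216,-0.254,0]},
    {"offset":[-0.216,-0.254,0]},
    {"offset":[-0.432,-0.507,0]},
    {"offset":[-0.432,-0.507,0]},
    {"offset":[-0.432,-0.507,0]},
    {"offset":[-0.432,-0.507,0]},
    {"offset":[-0.432,-0.507,0]},
    {"offset":[-0.432,-0.507,0]},
    {"offset":[-0.432,-0.507,0]}
  ],
  "gripper": 0.0854
}}

```text
invalid input at $.motion[0]: expected keys offset, twist
```

Call:
{"method": "step_arm", "body": {
  "motion": [
    {"offset":[-0.432,-0.507,0],"twist":0},
    {"offset":[-0.432,-0.507,0],"twist":0},
    {"offset":[-0.432,-0.507,0],"twist":0},
    {"offset":[-0.432,-0.507,0],"twist":0},
    {"offset":[-0.432,-0.507,0],"twist":0},
    {"offset":[-0.432,-0.507,0],"twist":0},
    {"offset":[-0.432,-0.507,0],"twist":0},
    {"offset":[-0.432,-0.507,0],"twist":0},
    {"offset":[-0.432,-0.507,0],"twist":0},
    {"offset":[-0.432,-0.507,0],"twist":0},
    {"offset":[-0.432,-0.507,0],"twist":0},
    {"offset":[-0.432,-0.507,0],"twist":0}
  ],
  "gripper": 0.0854
}}

```text
time: 1.35
eef_pos: [0.4426, 0.0543, 0.2424]
tcp_rot: [0.191, 0.982, 0.0, 0.0]
contact_force: [1.6, 1.2, -0.4]
opening: 1.001
finger_force: 0.0
```

Call:
{"method": "step_arm", "body": {
  "motion": [
    {"offset":[-0.042,-0.05,0.0],"twist":0},
    {"offset":[-0.042,-0.05,0.0],"twist":0},
    {"offset":[-0.042,-0.05,0.04],"twist":0},
    {"offset":[-0.042,-0.05,0.08],"twist":0},
    {"offset":[-0.042,-0.05,0.106],"twist":0},
    {"offset":[-0.042,-0.05,0.106],"twist":0},
    {"offset":[-0.042,-0.05,0.106],"twist":0}
  ]
}}

```text
time: 2.05
eef_pos: [0.4627, -0.0054, 0.1365]
tcp_rot: [0.191, 0.982, 0.0, -0.0]
contact_force: [0.3, 0.4, 0.7]
opening: 0.998
finger_force: 0.0
```

Call:
{"method": "step_arm", "body": {
  "motion": [
    {"offset":[0,0,0],"twist":0},
    {"offset":[0,0,0],"twist":0},
    {"offset":[0,0,0],"twist":0},
    {"offset":[0,0,0],"twist":0},
    {"offset":[0,0,0],"twist":0},
    {"offset":[0,0,0],"twist":0}
  ],
  "gripper": 0.02,
  "grip_force": 60
}}

```text
time: 2.65
eef_pos: [0.4635, -0.006, 0.1376]
tcp_rot: [0.191, 0.982, -0.0, 0.001]
contact_force: [-1.6, 1.3, 5.4]
opening: 0.363
finger_force: 59.2
```

Call:
{"method": "step_arm", "body": {
  "motion": [
    {"offset":[0,0,-0.03],"twist":0},
    {"offset":[0,0,-0.06],"twist":0},
    {"offset":[0,0,-0.06],"twist":0}
  ]
}}

```text
time: 2.95
eef_pos: [0.4651, -0.0064, 0.2002]
tcp_rot: [0.191, 0.982, -0.0, 0.004]
contact_force: [0.3, -0.2, -1.1]
opening: 0.357
finger_force: 59.6
```

Call:
{"method": "step_arm", "body": {
  "motion": [
    {"offset":[-0.197,0.194,0],"twist":0},
    {"offset":[-0.197,0.194,0],"twist":0},
    {"offset":[-0.197,0.194,0],"twist":0},
    {"offset":[-0.197,0.194,0],"twist":0},
    {"offset":[-0.197,0.194,0],"twist":0},
    {"offset":[-0.197,0.194,0.0],"twist":0},
    {"offset":[-0.197,0.194,0.05],"twist":0},
    {"offset":[-0.197,0.194,0.1],"twist":0},
    {"offset":[-0.197,0.194,0.14],"twist":0},
    {"offset":[-0.197,0.194,0.155],"twist":0},
    {"offset":[-0.197,0.194,0.16],"twist":0},
    {"offset":[-0.197,0.194,0.161],"twist":0}
  ]
}}

```text
time: 4.15
eef_pos: [0.7164, 0.1, 0.0348]
tcp_rot: [0.191, 0.982, -0.001, -0.003]
contact_force: [-3.1, -0.2, 3.3]
opening: 0.362
finger_force: 60.8
```

Call:
{"method": "step_arm", "body": {
  "motion": [
    {"offset":[0,0,0],"twist":0},
    {"offset":[0,0,0],"twist":0},
    {"offset":[0,0,0],"twist":0},
    {"offset":[0,0,0],"twist":0}
  ],
  "gripper": 0.07
}}

```text
time: 4.55
eef_pos: [0.7186, 0.1, 0.0357]
tcp_rot: [0.191, 0.982, 0.0, 0.001]
contact_force: [0.3, 0.8, 0.6]
opening: 0.821
finger_force: 0.0
```

Call:
{"method": "step_arm", "body": {
  "motion": [
    {"offset":[0,0,-0.05],"twist":0},
    {"offset":[0,0,-0.1],"twist":0},
    {"offset":[0,0,-0.12],"twist":0},
    {"offset":[0,0,-0.12],"twist":0}
  ]
}}

```text
time: 4.95
eef_pos: [0.7214, 0.1001, 0.1621]
tcp_rot: [0.191, 0.982, 0.001, 0.006]
contact_force: [-0.3, -1.2, 0.2]
opening: 0.817
finger_force: 0.0
```

```bash
cat > bars.py <<'E'
from h import *
def bars(im,roi,z):
    x0,y0,x1,y1=roi
    hsv=cv2.cvtColor(im,cv2.COLOR_BGR2HSV);m=cv2.inRange(hsv,(0,120,50),(12,255,255));k=np.zeros_like(m);k[y0:y1,x0:x1]=m[y0:y1,x0:x1]
    out=[]
    for c in cv2.findContours(k,0,1)[0]:
        if cv2.contourArea(c)>60:
            r=cv2.minAreaRect(c);w=px2w('top',[r[0]],z)[0];bx=px2w('top',cv2.boxPoints(r),z)
            L=max([bx[i+1]-bx[i] for i in range(2)],key=np.linalg.norm);a=np.degrees(np.arctan2(L[1],L[0]));a=(a+90)%180-90
            out.append((w,a));print('bar',np.round(r[0],1),w.round(4),a.round(1))
    return out
E
python3 - <<'E'
from bars import *
im=ctrl.read_camera('top');cv2.imwrite('pics/t1.png',im)
b=bars(im,(145,170,230,280),.029)
for w,a in b: move([w[0],w[1],.028],np.radians(a+90))
E
```

```text
bar [167.3 235.5] [0.4392 0.3206 0.029 ] -16.9
off [0.3433 0.0989 0.1287] twist -5.15284824900541 q6 -1.187
```

View pics/t1.png

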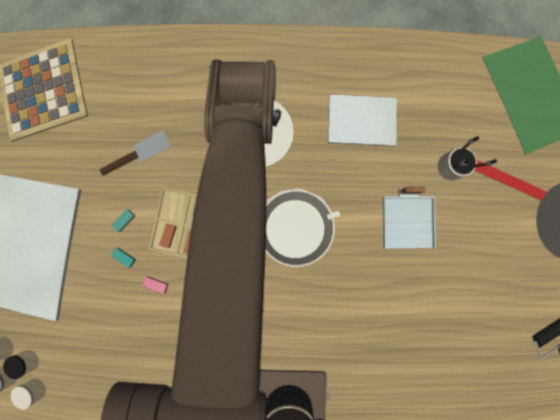

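Lid off and lying near (262,133); the tub, centred at (297,228), is empty and the tray hasn't moved. Next is the first bar.

Call:
{"method": "step_arm", "body": {
  "motion": [
    {"offset":[0.343,0.099,0],"twist":-6},
    {"offset":[0.343,0.099,0],"twist":-6},
    {"offset":[0.343,0.099,0],"twist":-6},
    {"offset":[0.343,0.099,0],"twist":-6},
    {"offset":[0.343,0.099,0],"twist":-6},
    {"offset":[0.343,0.099,0],"twist":-6},
    {"offset":[0.343,0.099,0],"twist":-6},
    {"offset":[0.343,0.099,0.03],"twist":-6},
    {"offset":[0.343,0.099,0.07],"twist":-6},
    {"offset":[0.343,0.099,0.11],"twist":-6},
    {"offset":[0.343,0.099,0.129],"twist":-6},
    {"offset":[0.343,0.099,0.129],"twist":-6}
  ],
  "gripper": 0.046
}}

```text
time: 6.2
eef_pos: [0.4351, 0.3196, 0.0235]
tcp_rot: [0.139, 0.99, -0.002, -0.003]
contact_force: [-0.3, 0.5, -0.5]
opening: 0.537
finger_force: 0.0
```

Call:
{"method": "step_arm", "body": {
  "motion": [
    {"offset":[0,0,0],"twist":0},
    {"offset":[0,0,0],"twist":0},
    {"offset":[0,0,0],"twist":0},
    {"offset":[0,0,0],"twist":0}
  ],
  "gripper": 0.015,
  "grip_force": 50
}}

```text
time: 6.6
eef_pos: [0.4368, 0.3202, 0.0256]
tcp_rot: [0.14, 0.99, -0.0, -0.001]
contact_force: [-0.5, 0.3, -0.7]
opening: 0.288
finger_force: 50.9
```

Call:
{"method": "step_arm", "body": {
  "motion": [
    {"offset":[0,0,-0.05],"twist":0},
    {"offset":[0,0,-0.1],"twist":0},
    {"offset":[0,0,-0.1],"twist":0},
    {"offset":[0,0,-0.1],"twist":0}
  ]
}}

```text
time: 7.0
eef_pos: [0.4381, 0.3209, 0.1278]
tcp_rot: [0.14, 0.99, 0.001, 0.001]
contact_force: [0.5, -0.9, -1.2]
opening: 0.294
finger_force: 51.0
```

Run:
```python
from h import *
move([.517,-.305,.15],np.radians(91))
```

```text
off [-0.2488 -0.5797 -0.0229] twist -17.045571444074366 q6 -0.845
```

Call:
{"method": "step_arm", "body": {
  "motion": [
    {"offset":[-0.02,-0.046,-0.035],"twist":-5},
    {"offset":[-0.249,-0.58,-0.04],"twist":-17},
    {"offset":[-0.249,-0.58,-0.04],"twist":-17},
    {"offset":[-0.249,-0.58,-0.04],"twist":-17},
    {"offset":[-0.249,-0.58,-0.04],"twist":-17},
    {"offset":[-0.249,-0.58,-0.04],"twist":-17},
    {"offset":[-0.249,-0.58,-0.04],"twist":-17},
    {"offset":[-0.249,-0.58,-0.04],"twist":-17},
    {"offset":[-0.249,-0.58,-0.04],"twist":-17},
    {"offset":[-0.249,-0.58,-0.04],"twist":-17},
    {"offset":[-0.249,-0.58,-0.04],"twist":-17},
    {"offset":[-0.249,-0.58,-0.04],"twist":-17}
  ]
}}

```text
time: 8.2
eef_pos: [0.5092, -0.2615, 0.1625]
tcp_rot: [-0.008, 1.0, 0.002, -0.002]
contact_force: [0.6, 0.6, -0.4]
opening: 0.289
finger_force: 51.0
```

Call:
{"method": "step_arm", "body": {
  "motion": [
    {"offset":[0,0,0],"twist":0}
  ]
}}

```text
time: 8.3
eef_pos: [0.5099, -0.2653, 0.1632]
tcp_rot: [-0.005, 1.0, -0.0, -0.001]
contact_force: [-0.3, 0.7, -1.0]
opening: 0.29
finger_force: 51.0
```

Run:
```python
from h import *
move([.515,-.305,.027],np.radians(91))
```

```text
off [-0.005  -0.0398  0.1362] twist -0.3814834131090044 q6 -2.237
```

Call:
{"method": "step_arm", "body": {
  "motion": [
    {"offset":[-0.005,-0.04,0.0],"twist":0},
    {"offset":[-0.005,-0.04,0.05],"twist":0},
    {"offset":[-0.005,-0.04,0.1],"twist":0},
    {"offset":[-0.005,-0.04,0.125],"twist":0},
    {"offset":[-0.005,-0.04,0.137],"twist":0},
    {"offset":[-0.005,-0.04,0.137],"twist":0},
    {"offset":[-0.005,-0.04,0.137],"twist":0}
  ]
}}

```text
time: 9.0
eef_pos: [0.5164, -0.2996, 0.0282]
tcp_rot: [-0.009, 1.0, 0.0, -0.0]
contact_force: [0.5, -0.8, -0.7]
opening: 0.29
finger_force: 51.4
```

Call:
{"method": "step_arm", "body": {
  "motion": [
    {"offset":[0,0,0],"twist":0},
    {"offset":[0,0,0],"twist":0},
    {"offset":[0,0,0],"twist":0}
  ],
  "gripper": 0.046
}}

```text
time: 9.3
eef_pos: [0.5167, -0.3004, 0.0291]
tcp_rot: [-0.008, 1.0, -0.0, 0.001]
contact_force: [-0.2, -0.4, -0.8]
opening: 0.541
finger_force: 0.0
```

Call:
{"method": "step_arm", "body": {
  "motion": [
    {"offset":[0,0,-0.05],"twist":0},
    {"offset":[0,0,-0.1],"twist":0},
    {"offset":[0,0,-0.13],"twist":0},
    {"offset":[0,0,-0.13],"twist":0}
  ]
}}

```text
time: 9.7
eef_pos: [0.5194, -0.3027, 0.1658]
tcp_rot: [-0.008, 1.0, -0.004, 0.005]
contact_force: [0.3, 0.2, 0.0]
opening: 0.538
finger_force: 0.0
```

Run:
```python
from bars import *
im=ctrl.read_camera('top')
b=bars(im,(145,170,230,280),.029); print('tray');bars(im,(375,170,450,260),.028)
for w,a in b: move([w[0]-.001,w[1],.027],np.radians(a+90))
```

```text
bar [191.1 242.3] [0.4234 0.258  0.029 ] -13.4
bar [199.5 212.4] [0.5005 0.2388 0.029 ] -10.3
tray
bar [408.5 210. ] [ 0.5182 -0.2993  0.028 ] 0.1
off [0.0869 0.5617 0.1321] twist 14.335470747707351 q6 -2.284
off [0.0102 0.5412 0.1326] twist 11.22214531639126 q6 -2.284
```

Call:
{"method": "step_arm", "body": {
  "motion": [
    {"offset":[0.01,0.541,0],"twist":11},
    {"offset":[0.01,0.541,0],"twist":11},
    {"offset":[0.01,0.541,0],"twist":11},
    {"offset":[0.01,0.541,0],"twist":11},
    {"offset":[0.01,0.541,0],"twist":11},
    {"offset":[0.01,0.541,0],"twist":11},
    {"offset":[0.01,0.541,0],"twist":11},
    {"offset":[0.01,0.541,0],"twist":11},
    {"offset":[0.01,0.541,0],"twist":11},
    {"offset":[0.01,0.541,0],"twist":11},
    {"offset":[0.01,0.541,0.03],"twist":11},
    {"offset":[0.01,0.541,0.07],"twist":11}
  ]
}}

```text
time: 10.95
eef_pos: [0.4979, 0.2451, 0.0889]
tcp_rot: [0.085, 0.996, 0.001, 0.002]
contact_force: [0.2, -0.3, -0.0]
opening: 0.54
finger_force: 0.0
```

Run:
```python
from h import *
move([.4995,.2388,.027],np.radians(80))
```

```text
off [-0.0024 -0.0062  0.0618] twist 0.25612505189585627 q6 -1.127
```

Call:
{"method": "step_arm", "body": {
  "motion": [
    {"offset":[-0.001,-0.002,0.02],"twist":0},
    {"offset":[-0.001,-0.002,0.03],"twist":0},
    {"offset":[-0.001,-0.002,0.03],"twist":0}
  ]
}}

```text
time: 11.25
eef_pos: [0.4961, 0.2378, 0.0558]
tcp_rot: [0.088, 0.996, -0.001, -0.003]
contact_force: [-0.2, -1.2, -1.0]
opening: 0.539
finger_force: 0.0
```

Run:
```python
from h import *
move([.4995,.2388,.027],np.radians(80))
```

```text
off [-0.0033  0.0017  0.0288] twist -0.06206789337703684 q6 -1.133
```

Call:
{"method": "step_arm", "body": {
  "motion": [
    {"offset":[-0.001,0.001,0.02],"twist":0},
    {"offset":[-0.001,0.001,0.028],"twist":0},
    {"offset":[-0.001,0.001,0.028],"twist":0}
  ]
}}

```text
time: 11.55
eef_pos: [0.4987, 0.2387, 0.03]
tcp_rot: [0.088, 0.996, -0.0, -0.001]
contact_force: [-0.9, 1.2, 0.3]
opening: 0.533
finger_force: 0.0
```

Call:
{"method": "step_arm", "body": {
  "motion": [
    {"offset":[0,0,0],"twist":0},
    {"offset":[0,0,0],"twist":0},
    {"offset":[0,0,0],"twist":0},
    {"offset":[0,0,0],"twist":0}
  ],
  "gripper": 0.015
}}

```text
time: 11.95
eef_pos: [0.5002, 0.2394, 0.0318]
tcp_rot: [0.088, 0.996, 0.0, 0.001]
contact_force: [-1.0, -1.4, 4.8]
opening: 0.285
finger_force: 50.8
```

Call:
{"method": "step_arm", "body": {
  "motion": [
    {"offset":[0,0,-0.05],"twist":0},
    {"offset":[0,0,-0.1],"twist":0},
    {"offset":[0,0,-0.14],"twist":0},
    {"offset":[0,0,-0.14],"twist":0},
    {"offset":[0,0,-0.14],"twist":0}
  ]
}}

```text
time: 12.45
eef_pos: [0.4994, 0.2393, 0.1713]
tcp_rot: [0.088, 0.996, 0.0, 0.001]
contact_force: [-0.7, -0.9, -1.4]
opening: 0.286
finger_force: 50.2
```

Run:
```python
from h import *
move([.458,-.275,.15],np.radians(91))
```

```text
off [-0.0489 -0.5137  0.021 ] twist -11.040347245647238 q6 -1.132
```

Call:
{"method": "step_arm", "body": {
  "motion": [
    {"offset":[-0.049,-0.514,0],"twist":-11},
    {"offset":[-0.049,-0.514,0],"twist":-11},
    {"offset":[-0.049,-0.514,0],"twist":-11},
    {"offset":[-0.049,-0.514,0],"twist":-11},
    {"offset":[-0.049,-0.514,0],"twist":-11},
    {"offset":[-0.049,-0.514,0],"twist":-11},
    {"offset":[-0.049,-0.514,0],"twist":-11},
    {"offset":[-0.049,-0.514,0],"twist":-11},
    {"offset":[-0.049,-0.514,0],"twist":-11},
    {"offset":[-0.049,-0.514,0],"twist":-11},
    {"offset":[-0.049,-0.514,0.04],"twist":-11},
    {"offset":[-0.049,-0.514,0.08],"twist":-11}
  ]
}}

```text
time: 13.65
eef_pos: [0.457, -0.2786, 0.0886]
tcp_rot: [-0.006, 1.0, -0.001, 0.0]
contact_force: [0.1, 0.2, -2.3]
opening: 0.284
finger_force: 50.2
```

Call:
{"method": "step_arm", "body": {
  "motion": [
    {"offset":[0,0,0],"twist":0},
    {"offset":[0,0,0],"twist":0},
    {"offset":[0,0,0],"twist":0}
  ]
}}

```text
time: 13.95
eef_pos: [0.4585, -0.2754, 0.0917]
tcp_rot: [-0.009, 1.0, -0.001, 0.001]
contact_force: [0.2, 0.9, -0.9]
opening: 0.286
finger_force: 50.2
```

Run:
```python
from h import *
move([.458,-.275,.032],np.radians(91))
```

```text
off [0.0006 0.0005 0.0597] twist 0.009264260573509563 q6 -2.319
```

Call:
{"method": "step_arm", "body": {
  "motion": [
    {"offset":[0,0,0.03],"twist":0},
    {"offset":[0,0,0.05],"twist":0},
    {"offset":[0,0,0.059],"twist":0},
    {"offset":[0,0,0.059],"twist":0},
    {"offset":[0,0,0.059],"twist":0}
  ]
}}

```text
time: 14.45
eef_pos: [0.46, -0.277, 0.0364]
tcp_rot: [-0.009, 1.0, -0.002, 0.002]
contact_force: [-3.5, 1.4, 9.8]
opening: 0.284
finger_force: 59.2
```

Call:
{"method": "step_arm", "body": {
  "motion": [
    {"offset":[0,0,0],"twist":0},
    {"offset":[0,0,0],"twist":0},
    {"offset":[0,0,0],"twist":0}
  ],
  "gripper": 0.036
}}

```text
time: 14.75
eef_pos: [0.4585, -0.2756, 0.0326]
tcp_rot: [-0.009, 1.0, -0.001, 0.001]
contact_force: [-0.4, -0.4, 0.3]
opening: 0.42
finger_force: 0.0
```

Call:
{"method": "step_arm", "body": {
  "motion": [
    {"offset":[0,0,-0.05],"twist":0},
    {"offset":[0,0,-0.1],"twist":0},
    {"offset":[0,0,-0.13],"twist":0},
    {"offset":[0,0,-0.13],"twist":0},
    {"offset":[0,0,-0.13],"twist":0}
  ]
}}

```text
time: 15.25
eef_pos: [0.458, -0.2755, 0.1622]
tcp_rot: [-0.008, 1.0, -0.001, 0.001]
contact_force: [-0.9, 0.5, -0.4]
opening: 0.422
finger_force: 0.0
```

Run:
```python
from bars import *
im=ctrl.read_camera('top');cv2.imwrite('pics/t2.png',cv2.resize(im[160:270,140:460],None,fx=2.5,fy=2.5))
b=bars(im,(145,170,230,280),.029); print('tray');bars(im,(375,170,450,260),.028)
for w,a in b: move([w[0]-.001,w[1],.027],np.radians(a+90))
```

```text
bar [191.1 242.3] [0.4234 0.2581 0.029 ] -13.4
tray
bar [404. 213.] [ 0.5102 -0.2875  0.028 ] 0.2
off [0.0258 0.5334 0.1342] twist 14.344145896134552 q6 -2.319
```

View pics/t2.png

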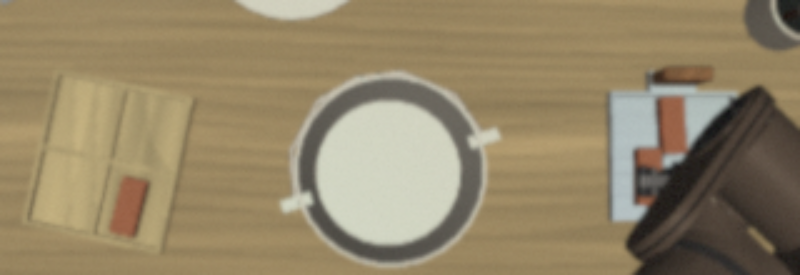

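Crop: two bars are on the tray (first at image (409,210), second near (400,232)), one bar is left in the box at (191,242), and the lid is clear.

Call:
{"method": "step_arm", "body": {
  "motion": [
    {"offset":[0.026,0.534,0],"twist":14},
    {"offset":[0.026,0.534,0],"twist":14},
    {"offset":[0.026,0.534,0],"twist":14},
    {"offset":[0.026,0.534,0],"twist":14},
    {"offset":[0.026,0.534,0],"twist":14},
    {"offset":[0.026,0.534,0],"twist":14},
    {"offset":[0.026,0.534,0],"twist":14},
    {"offset":[0.026,0.534,0],"twist":14},
    {"offset":[0.026,0.534,0],"twist":14},
    {"offset":[0.026,0.534,0.02],"twist":14},
    {"offset":[0.026,0.534,0.06],"twist":14},
    {"offset":[0.026,0.534,0.09],"twist":14}
  ],
  "gripper": 0.046
}}

```text
time: 16.5
eef_pos: [0.4215, 0.2608, 0.0692]
tcp_rot: [0.112, 0.994, 0.0, -0.0]
contact_force: [1.1, -0.8, -0.5]
opening: 0.535
finger_force: 0.0
```

Call:
{"method": "step_arm", "body": {
  "motion": [
    {"offset":[0,0,0],"twist":0},
    {"offset":[0,0,0],"twist":0},
    {"offset":[0,0,0],"twist":0}
  ]
}}

```text
time: 16.8
eef_pos: [0.4239, 0.2577, 0.0726]
tcp_rot: [0.114, 0.993, 0.0, 0.001]
contact_force: [0.8, 0.0, -0.3]
opening: 0.541
finger_force: 0.0
```

Run:
```python
from h import *
move([.4225,.2581,.027],np.radians(77))
```

```text
off [0.0015 0.     0.0456] twist -0.10200946724502014 q6 -1.001
```

Call:
{"method": "step_arm", "body": {
  "motion": [
    {"offset":[0,0,0.03],"twist":0},
    {"offset":[0,0,0.045],"twist":0},
    {"offset":[0,0,0.045],"twist":0},
    {"offset":[0,0,0.045],"twist":0}
  ]
}}

```text
time: 17.2
eef_pos: [0.4243, 0.2579, 0.0282]
tcp_rot: [0.114, 0.993, 0.001, 0.001]
contact_force: [-0.2, -1.1, 0.3]
opening: 0.539
finger_force: 0.0
```

Call:
{"method": "step_arm", "body": {
  "motion": [
    {"offset":[0,0,0],"twist":0},
    {"offset":[0,0,0],"twist":0},
    {"offset":[0,0,0],"twist":0},
    {"offset":[0,0,0],"twist":0}
  ],
  "gripper": 0.015
}}

```text
time: 17.6
eef_pos: [0.4247, 0.2585, 0.0287]
tcp_rot: [0.114, 0.994, 0.001, 0.002]
contact_force: [0.0, -1.0, 6.9]
opening: 0.289
finger_force: 50.7
```

Call:
{"method": "step_arm", "body": {
  "motion": [
    {"offset":[0,0,-0.05],"twist":0},
    {"offset":[0,0,-0.1],"twist":0},
    {"offset":[0,0,-0.14],"twist":0},
    {"offset":[0,0,-0.14],"twist":0},
    {"offset":[0,0,-0.14],"twist":0}
  ]
}}

```text
time: 18.1
eef_pos: [0.4233, 0.2583, 0.1677]
tcp_rot: [0.114, 0.994, 0.001, 0.001]
contact_force: [-1.0, 0.1, -1.3]
opening: 0.288
finger_force: 49.9
```

Run:
```python
from bars import *
im=ctrl.read_camera('top');cv2.imwrite('pics/t3.png',cv2.resize(im[175:265,375:455],None,fx=6,fy=6))
bars(im,(375,170,450,260),.028)
move([.458,-.336,.15],np.radians(91))
```

```text
bar [389.5 229. ] [ 0.4683 -0.2498  0.028 ] 0.5
bar [407.5 209. ] [ 0.5206 -0.2967  0.028 ] 5.0
off [-0.1689 -0.5704  0.016 ] twist -14.043456779203588 q6 -1.0
```

View pics/t3.png

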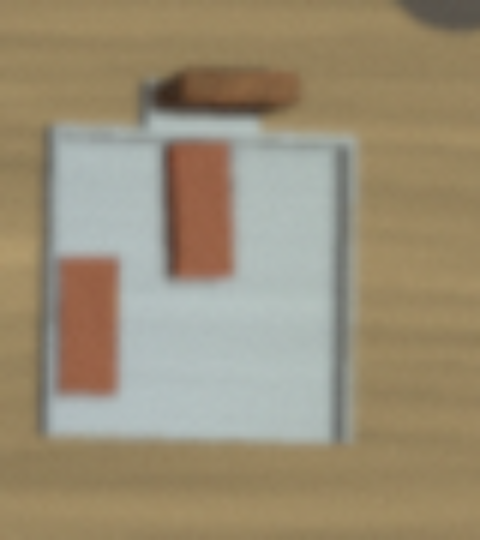

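Crop: the tray has been nudged slightly (corners now at image (382.5,196), (434.5,198), (382,247.7) and (433.3,248.3)). Both bars are still on it, one against the left wall and one at the back, and the right side is free.

Run:
```python
from h import *
w=px2w('top',[(382.5,195.8),(434.5,198),(382,247.7),(433.3,248.3),(375+228/6,175+90/6)],[.022]*4+[.08]);print(w.round(3))
f=(w[2]+w[3])/2;b=(w[0]+w[1])/2;d=f-b;a=np.arctan2(d[1],d[0]);c=w[:4].mean(0);print(c,np.linalg.norm(d),np.degrees(a),np.degrees(np.arctan2(*(w[0]-w[1])[[0,1]])))
ex=np.array([np.cos(a),np.sin(a),0]);ey=np.array([-ex[1],ex[0],0])
t=c+.028*ex+.03*ey;print(t,'handle',c-.082*ex)
```

```text
[[ 0.554 -0.232  0.022]
 [ 0.551 -0.371  0.022]
 [ 0.42  -0.232  0.022]
 [ 0.42  -0.368  0.022]
 [ 0.565 -0.297  0.08 ]]
[ 0.48641684 -0.30066074  0.022     ] 0.13261439415202278 179.35432412533743 1.0564350883289708
[ 0.45808055 -0.3303433   0.022     ] handle [ 0.56841164 -0.30158479  0.022     ]
```

Call:
{"method": "step_arm", "body": {
  "motion": [
    {"offset":[-0.169,-0.568,0],"twist":-13},
    {"offset":[-0.169,-0.568,0],"twist":-13},
    {"offset":[-0.169,-0.568,0],"twist":-13},
    {"offset":[-0.169,-0.568,0],"twist":-13},
    {"offset":[-0.169,-0.568,0],"twist":-13},
    {"offset":[-0.169,-0.568,0],"twist":-13},
    {"offset":[-0.169,-0.568,0],"twist":-13},
    {"offset":[-0.169,-0.568,0],"twist":-13},
    {"offset":[-0.169,-0.568,0],"twist":-13},
    {"offset":[-0.169,-0.568,0],"twist":-13},
    {"offset":[-0.169,-0.568,0],"twist":-13},
    {"offset":[-0.169,-0.568,0],"twist":-13}
  ]
}}

```text
time: 19.35
eef_pos: [0.4578, -0.3345, 0.1633]
tcp_rot: [0.001, 1.0, 0.002, -0.002]
contact_force: [2.4, 0.0, -0.0]
opening: 0.288
finger_force: 49.9
```

Call:
{"method": "step_arm", "body": {
  "motion": [
    {"offset":[0,0,0.03],"twist":0},
    {"offset":[0,0,0.07],"twist":0},
    {"offset":[0,0,0.08],"twist":0},
    {"offset":[0,0,0.08],"twist":0}
  ]
}}

```text
time: 19.75
eef_pos: [0.457, -0.3311, 0.0823]
tcp_rot: [0.0, 1.0, 0.003, -0.003]
contact_force: [-0.5, 0.3, 0.4]
opening: 0.287
finger_force: 49.9
```

Run:
```python
from h import *
move([.458,-.333,.030],np.radians(90))
```

```text
off [-0.0013 -0.0022  0.0523] twist -0.04399569264502135 q6 -2.377
```

Call:
{"method": "step_arm", "body": {
  "motion": [
    {"offset":[0,0,0.03],"twist":0},
    {"offset":[0,0,0.05],"twist":0},
    {"offset":[0,0,0.056],"twist":0},
    {"offset":[0,0,0.056],"twist":0}
  ]
}}

```text
time: 20.15
eef_pos: [0.4595, -0.3332, 0.0308]
tcp_rot: [0.0, 1.0, 0.0, -0.0]
contact_force: [-0.4, -0.1, -0.1]
opening: 0.29
finger_force: 49.9
```

Call:
{"method": "step_arm", "body": {
  "motion": [
    {"offset":[0,0,0],"twist":0},
    {"offset":[0,0,0],"twist":0},
    {"offset":[0,0,0],"twist":0}
  ],
  "gripper": 0.036
}}

```text
time: 20.45
eef_pos: [0.4601, -0.3342, 0.032]
tcp_rot: [0.0, 1.0, -0.001, 0.001]
contact_force: [0.4, -0.6, 0.5]
opening: 0.424
finger_force: 0.0
```

Call:
{"method": "step_arm", "body": {
  "motion": [
    {"offset":[0,0,-0.05],"twist":0},
    {"offset":[0,0,-0.1],"twist":0},
    {"offset":[0,0,-0.13],"twist":0},
    {"offset":[0,0.2,-0.13],"twist":0},
    {"offset":[0,0.2,-0.13],"twist":0},
    {"offset":[0,0.2,-0.13],"twist":0},
    {"offset":[0,0.2,-0.13],"twist":0},
    {"offset":[0,0.2,-0.13],"twist":0}
  ]
}}

```text
time: 21.25
eef_pos: [0.4587, -0.1285, 0.1606]
tcp_rot: [-0.002, 1.0, 0.001, -0.0]
contact_force: [-0.8, -0.3, -0.1]
opening: 0.423
finger_force: 0.0
```

Run:
```python
from bars import *
im=ctrl.read_camera('top');cv2.imwrite('pics/t4.png',cv2.resize(im[160:265,355:455],None,fx=5.5,fy=5.5))
bars(im,(370,160,450,260),.028)
```

```text
bar [420.  233.5] [ 0.4581 -0.3301  0.028 ] 0.4
bar [407.5 209. ] [ 0.5206 -0.2966  0.028 ] 5.5
```

View pics/t4.png

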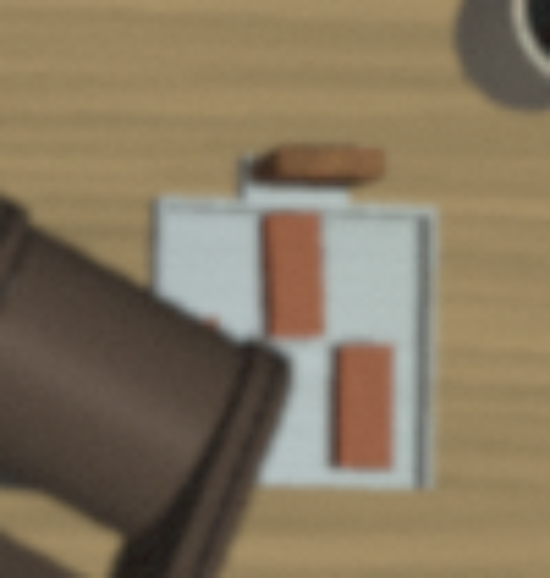

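Crop: all three bars are on the tray: right one at image (420,233), back one at (407,209), and left one mostly hidden under the arm. The handle top is at about (415,189.5).

Run:
```python
from h import *
print(w2px('top',[(.568,-.3016,.08)]),px2w('top',[(415.2,189.6)],.08))
move([.568,-.302,.16],np.radians(89.5));move([.568,-.302,.052],np.radians(89.5))
print(st()['qpos'].round(2))
```

```text
[[414.92255796 188.69049009]] [[ 0.56574934 -0.30230134  0.08      ]]
off [-0.108  -0.1715  0.0012] twist 0.7252220931388474 q6 -2.065
off [-0.1079 -0.1714  0.1092] twist 0.7252220931388474 q6 -2.065
[-0.49 -0.07  2.12  0.    1.09 -2.07]
```

Call:
{"method": "step_arm", "body": {
  "motion": [
    {"offset":[-0.108,-0.171,0],"twist":0.5},
    {"offset":[-0.108,-0.171,0],"twist":0.5},
    {"offset":[-0.108,-0.171,0],"twist":0.5},
    {"offset":[-0.108,-0.171,0],"twist":0.5},
    {"offset":[-0.108,-0.171,0],"twist":0.5},
    {"offset":[-0.108,-0.171,0.01],"twist":0.5},
    {"offset":[-0.108,-0.171,0.05],"twist":0.5},
    {"offset":[-0.108,-0.171,0.09],"twist":0.5},
    {"offset":[-0.108,-0.171,0.109],"twist":0.5},
    {"offset":[-0.108,-0.171,0.109],"twist":0.5},
    {"offset":[-0.108,-0.171,0.109],"twist":0.5}
  ],
  "gripper": 0.0854
}}

```text
time: 22.4
eef_pos: [0.567, -0.3041, 0.0518]
tcp_rot: [0.005, 1.0, 0.0, -0.0]
contact_force: [1.2, -0.2, 0.5]
opening: 0.998
finger_force: 0.0
```

Call:
{"method": "step_arm", "body": {
  "motion": [
    {"offset":[0,0,0],"twist":0},
    {"offset":[0,0,0],"twist":0},
    {"offset":[0,0,0],"twist":0},
    {"offset":[0,0,0],"twist":0},
    {"offset":[0,0,0],"twist":0},
    {"offset":[0,0,0],"twist":0}
  ],
  "gripper": 0.03,
  "grip_force": 120
}}

```text
time: 23.0
eef_pos: [0.5689, -0.3053, 0.0542]
tcp_rot: [0.005, 1.0, -0.001, 0.002]
contact_force: [0.2, 2.1, 6.4]
opening: 0.566
finger_force: 124.5
```

Gripped at 48 mm. I'll lift slowly by 3 cm and check the tray stays level.

Call:
{"method": "step_arm", "body": {
  "motion": [
    {"offset":[0,0,-0.005],"twist":0},
    {"offset":[0,0,-0.01],"twist":0},
    {"offset":[0,0,-0.015],"twist":0},
    {"offset":[0,0,-0.02],"twist":0},
    {"offset":[0,0,-0.025],"twist":0},
    {"offset":[0,0,-0.025],"twist":0},
    {"offset":[0,0,-0.025],"twist":0}
  ]
}}

```text
time: 23.7
eef_pos: [0.5673, -0.3046, 0.0766]
tcp_rot: [0.005, 1.0, -0.0, 0.0]
contact_force: [0.1, 0.6, -3.7]
opening: 0.564
finger_force: 124.2
```

Run:
```python
from h import *
s=st();print(s['wrist_torque'],s['contact_force'])
im=ctrl.read_camera('scene');cv2.imwrite('pics/s5.png',cv2.resize(im[110:250,150:330],None,fx=4,fy=4))
```

```text
[ 0.00048227 -0.20872491 -0.01028055] [ 0.06263278  0.57732189 -3.74865802]
```

View pics/s5.png

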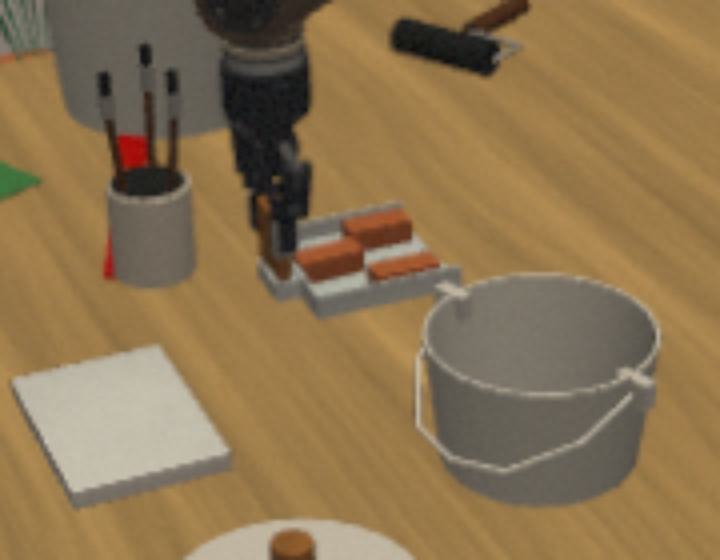

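Scene crop: the bars are still on the tray, but the lip appears to be resting on the table. The tray has pivoted by about 8° because the pads' torsional friction is too small for the load. I'll set it down and push the two front bars back to the handle wall to cut the moment.

Call:
{"method": "step_arm", "body": {
  "motion": [
    {"offset":[0,0,0.01],"twist":0},
    {"offset":[0,0,0.02],"twist":0},
    {"offset":[0,0,0.025],"twist":0},
    {"offset":[0,0,0.025],"twist":0}
  ]
}}

```text
time: 24.15
eef_pos: [0.5677, -0.3047, 0.0541]
tcp_rot: [0.005, 1.0, 0.0, -0.001]
contact_force: [-5.2, 3.1, 11.7]
opening: 0.562
finger_force: 126.3
```

Call:
{"method": "step_arm", "body": {
  "motion": [
    {"offset":[0,0,0],"twist":0},
    {"offset":[0,0,0],"twist":0},
    {"offset":[0,0,0],"twist":0},
    {"offset":[0,0,0],"twist":0}
  ],
  "gripper": 0.0854
}}

```text
time: 24.55
eef_pos: [0.5671, -0.3045, 0.051]
tcp_rot: [0.005, 1.0, 0.0, -0.0]
contact_force: [-0.3, 0.4, 0.6]
opening: 0.996
finger_force: 0.0
```

Call:
{"method": "step_arm", "body": {
  "motion": [
    {"offset":[0,0,-0.04],"twist":0},
    {"offset":[0,0,-0.08],"twist":0},
    {"offset":[0,0.0,-0.08],"twist":0},
    {"offset":[0,0.2,-0.08],"twist":0},
    {"offset":[0,0.2,-0.08],"twist":0},
    {"offset":[0,0.2,-0.08],"twist":0},
    {"offset":[0,0.2,-0.08],"twist":0},
    {"offset":[0,0.2,-0.08],"twist":0},
    {"offset":[0,0.2,-0.08],"twist":0}
  ],
  "gripper": 0.0,
  "grip_force": 30
}}

```text
time: 25.45
eef_pos: [0.569, -0.1035, 0.131]
tcp_rot: [0.003, 1.0, -0.0, -0.0]
contact_force: [0.5, -0.7, 0.3]
opening: -0.004
finger_force: 0.0
```

Run:
```python
from bars import *
im=ctrl.read_camera('top');cv2.imwrite('pics/t6.png',cv2.resize(im[160:265,365:455],None,fx=5.5,fy=5.5))
bars(im,(370,160,450,260),.028);s=st();print(s['eef_pos'])
move([.41,-.332,.033])
```

```text
bar [420.5 234. ] [ 0.4567 -0.3314  0.028 ] -4.5
bar [389.5 229. ] [ 0.4683 -0.2498  0.028 ] 0.5
bar [408. 210.] [ 0.5182 -0.298   0.028 ] 0.2
[ 0.56921667 -0.10466805  0.13116216]
off [ 0.1572 -0.2287  0.0983] twist None q6 -1.919
```

View pics/t6.png

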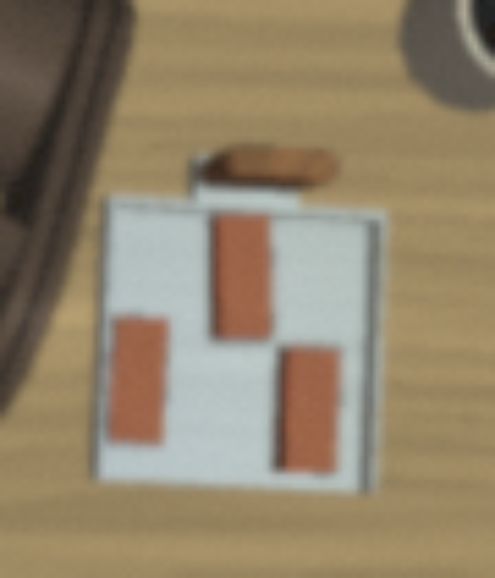

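Crop: right bar front end at px (310,470), left bar at (135,442), both unobstructed from behind. I'll push the right bar back first, then the left.

Call:
{"method": "step_arm", "body": {
  "motion": [
    {"offset":[0.164,-0.229,0],"twist":0},
    {"offset":[0.164,-0.229,0],"twist":0},
    {"offset":[0.164,-0.229,0],"twist":0},
    {"offset":[0.164,-0.229,0],"twist":0},
    {"offset":[0.164,-0.229,0],"twist":0},
    {"offset":[0.164,-0.229,0],"twist":0},
    {"offset":[0.164,-0.229,0.03],"twist":0},
    {"offset":[0.164,-0.229,0.07],"twist":0},
    {"offset":[0.164,-0.229,0.097],"twist":0},
    {"offset":[0.164,-0.229,0.097],"twist":0},
    {"offset":[0.164,-0.229,0.097],"twist":0}
  ]
}}

```text
time: 26.6
eef_pos: [0.4025, -0.3332, 0.0345]
tcp_rot: [0.006, 1.0, 0.0, -0.0]
contact_force: [0.5, 0.5, 0.9]
opening: -0.002
finger_force: 0.0
```

Call:
{"method": "step_arm", "body": {
  "motion": [
    {"offset":[-0.012,0,0],"twist":0},
    {"offset":[-0.024,0,0],"twist":0},
    {"offset":[-0.036,0,0],"twist":0},
    {"offset":[-0.048,0,0],"twist":0},
    {"offset":[-0.058,0,0],"twist":0},
    {"offset":[-0.066,0,0],"twist":0},
    {"offset":[-0.066,0,0],"twist":0},
    {"offset":[-0.066,0,0],"twist":0}
  ]
}}

```text
time: 27.4
eef_pos: [0.4703, -0.3327, 0.0349]
tcp_rot: [0.004, 1.0, -0.0, 0.001]
contact_force: [0.1, 0.1, 0.1]
opening: 0.0
finger_force: 0.0
```

Run:
```python
from h import *
print(st()['contact_force'].round(1));move([.41,-.252,.034])
```

```text
[0.1 0.1 0.1]
off [0.061  0.0801 0.0008] twist None q6 -2.354
```

Call:
{"method": "step_arm", "body": {
  "motion": [
    {"offset":[0.02,0,0],"twist":0},
    {"offset":[0.03,0,-0.04],"twist":0},
    {"offset":[0.061,0.04,-0.04],"twist":0},
    {"offset":[0.061,0.08,-0.04],"twist":0},
    {"offset":[0.061,0.08,-0.03],"twist":0},
    {"offset":[0.061,0.08,0],"twist":0},
    {"offset":[0.061,0.08,0],"twist":0},
    {"offset":[0.061,0.08,0],"twist":0}
  ]
}}

```text
time: 28.2
eef_pos: [0.4085, -0.2519, 0.0339]
tcp_rot: [0.005, 1.0, 0.001, -0.001]
contact_force: [-0.4, -0.2, 0.8]
opening: 0.002
finger_force: 0.0
```

Call:
{"method": "step_arm", "body": {
  "motion": [
    {"offset":[-0.012,0,0],"twist":0},
    {"offset":[-0.024,0,0],"twist":0},
    {"offset":[-0.036,0,0],"twist":0},
    {"offset":[-0.048,0,0],"twist":0},
    {"offset":[-0.058,0,0],"twist":0},
    {"offset":[-0.061,0,0],"twist":0},
    {"offset":[-0.061,0,0],"twist":0}
  ]
}}

```text
time: 28.9
eef_pos: [0.4704, -0.2525, 0.0344]
tcp_rot: [0.004, 1.0, 0.0, 0.0]
contact_force: [-0.8, 0.4, 0.8]
opening: 0.005
finger_force: 0.0
```

Call:
{"method": "step_arm", "body": {
  "motion": [
    {"offset":[0.02,0,0],"twist":0},
    {"offset":[0.02,0,-0.05],"twist":0},
    {"offset":[0,0.04,-0.1],"twist":0},
    {"offset":[-0.0,0.18,-0.1],"twist":0},
    {"offset":[0,0.18,-0.1],"twist":0},
    {"offset":[0,0.18,-0.1],"twist":0},
    {"offset":[0,0.18,-0.1],"twist":0},
    {"offset":[0,0.18,-0.1],"twist":0}
  ]
}}

```text
time: 29.7
eef_pos: [0.4712, -0.0715, 0.1344]
tcp_rot: [0.003, 1.0, -0.0, 0.0]
contact_force: [-0.1, -0.8, 0.4]
opening: 0.003
finger_force: 0.0
```

Run:
```python
from bars import *
im=ctrl.read_camera('top');cv2.imwrite('pics/t7.png',cv2.resize(im[160:265,365:455],None,fx=5.5,fy=5.5))
bars(im,(370,160,450,260),.028)
move([.567,-.302,.14],np.radians(90));move([.567,-.302,.052],np.radians(90))
```

```text
bar [390.5 212. ] [ 0.512 -0.252  0.028] 0.3
bar [414.  211.5] [ 0.5146 -0.3139  0.028 ] 0.1
off [-0.0977 -0.2287 -0.0055] twist -0.4956018928934939 q6 -1.928
off [-0.0977 -0.2286  0.0825] twist -0.4956018928934939 q6 -1.928
```

View pics/t7.png

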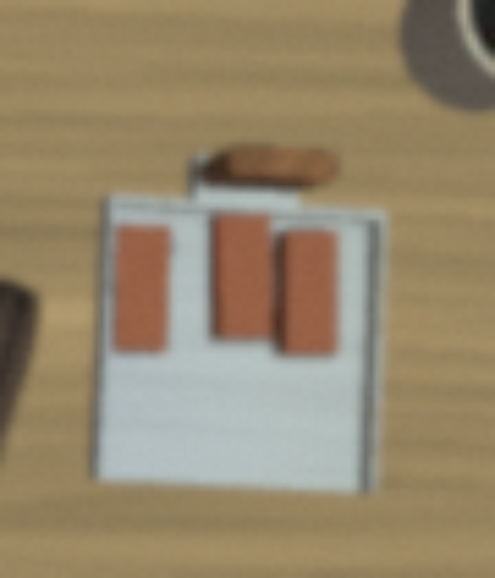

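Crop: all three bars now sit against the back (px (142,288), (241,276), (309,292)). Gripping the handle again.

Call:
{"method": "step_arm", "body": {
  "motion": [
    {"offset":[-0.098,-0.229,-0.005],"twist":0},
    {"offset":[-0.098,-0.229,-0.005],"twist":0},
    {"offset":[-0.098,-0.229,-0.005],"twist":0},
    {"offset":[-0.098,-0.229,-0.005],"twist":0},
    {"offset":[-0.098,-0.229,-0.005],"twist":0},
    {"offset":[-0.098,-0.229,-0.005],"twist":0},
    {"offset":[-0.098,-0.229,0.03],"twist":0},
    {"offset":[-0.098,-0.229,0.06],"twist":0},
    {"offset":[-0.098,-0.229,0.083],"twist":0},
    {"offset":[-0.098,-0.229,0.083],"twist":0},
    {"offset":[-0.098,-0.229,0.083],"twist":0}
  ],
  "gripper": 0.0854
}}

```text
time: 30.85
eef_pos: [0.5665, -0.3031, 0.0512]
tcp_rot: [0.005, 1.0, 0.0, -0.001]
contact_force: [0.8, 0.0, 0.3]
opening: 0.998
finger_force: 0.0
```

Call:
{"method": "step_arm", "body": {
  "motion": [
    {"offset":[0,0,0],"twist":0},
    {"offset":[0,0,0],"twist":0},
    {"offset":[0,0,0],"twist":0},
    {"offset":[0,0,0],"twist":0},
    {"offset":[0,0,0],"twist":0},
    {"offset":[0,0,0],"twist":0}
  ],
  "gripper": 0.03,
  "grip_force": 120
}}

```text
time: 31.45
eef_pos: [0.5688, -0.3037, 0.0541]
tcp_rot: [0.005, 1.0, -0.001, 0.002]
contact_force: [0.1, -1.3, 5.9]
opening: 0.568
finger_force: 124.5
```

Call:
{"method": "step_arm", "body": {
  "motion": [
    {"offset":[0,0,-0.005],"twist":0},
    {"offset":[0,0,-0.01],"twist":0},
    {"offset":[0,0,-0.015],"twist":0},
    {"offset":[0,0,-0.02],"twist":0},
    {"offset":[0,0,-0.025],"twist":0},
    {"offset":[0,0,-0.025],"twist":0},
    {"offset":[0,0,-0.025],"twist":0},
    {"offset":[0,0,-0.025],"twist":0}
  ]
}}

```text
time: 32.25
eef_pos: [0.5671, -0.3024, 0.0761]
tcp_rot: [0.005, 1.0, 0.0, -0.0]
contact_force: [0.5, 0.9, -3.8]
opening: 0.567
finger_force: 124.0
```

Run:
```python
from h import *
s=st();print(s['wrist_torque'],s['contact_force'],s['eef_pos'])
im=ctrl.read_camera('scene');cv2.imwrite('pics/s8.png',cv2.resize(im[140:210,190:290],None,fx=7,fy=7,interpolation=cv2.INTER_CUBIC))
```

```text
[-0.02257551 -0.22937812 -0.00529111] [ 0.45157162  0.92520213 -3.82483081] [ 0.56710347 -0.30241589  0.07613632]
```

View pics/s8.png

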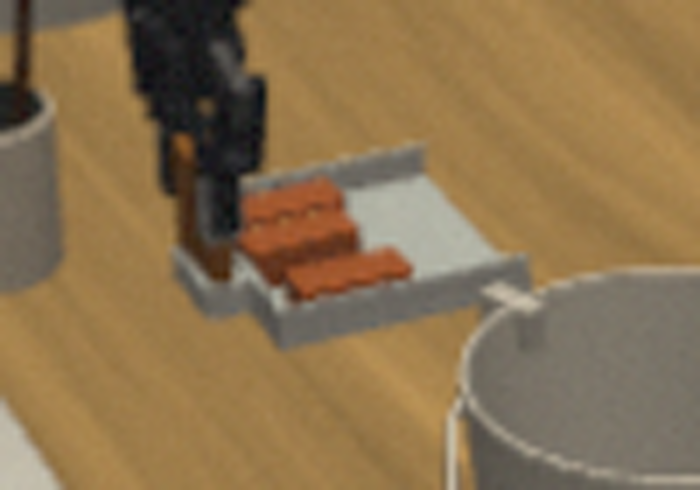

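Run:
```python
from h import *
print('front z0,22',w2px('scene',[(.421,-.233,0),(.421,-.233,.022),(.421,-.233,.044)]).round(1))
print('back z10,22',w2px('scene',[(.552,-.233,.0),(.552,-.233,.01),(.552,-.233,.022)]).round(1))
```

```text
front z0,22 [[265.1 186.2]
 [265.1 180.7]
 [265.1 175.3]]
back z10,22 [[231.  194.7]
 [230.9 192.2]
 [230.8 189.2]]
```

Measured corners: both front and back undersides are about 20 mm up, so the tray is level. Raising, then carrying slowly.

Call:
{"method": "step_arm", "body": {
  "motion": [
    {"offset":[0,0,-0.006],"twist":0},
    {"offset":[0,0,-0.016],"twist":0},
    {"offset":[0,0,-0.03],"twist":0},
    {"offset":[0,0,-0.044],"twist":0},
    {"offset":[0,0,-0.058],"twist":0},
    {"offset":[0,0,-0.072],"twist":0},
    {"offset":[0,0,-0.086],"twist":0},
    {"offset":[0,0,-0.1],"twist":0},
    {"offset":[0,0,-0.114],"twist":0},
    {"offset":[0,0,-0.124],"twist":0},
    {"offset":[0,0,-0.131],"twist":0},
    {"offset":[0,0,-0.131],"twist":0}
  ]
}}

```text
time: 33.5
eef_pos: [0.5678, -0.3029, 0.2089]
tcp_rot: [0.005, 1.0, -0.001, 0.001]
contact_force: [0.0, -0.0, -3.8]
opening: 0.563
finger_force: 124.2
```

Call:
{"method": "step_arm", "body": {
  "motion": [
    {"offset":[0,0.005,0],"twist":0},
    {"offset":[-0.001,0.015,0],"twist":0},
    {"offset":[-0.002,0.03,0],"twist":0},
    {"offset":[-0.003,0.047,0],"twist":0},
    {"offset":[-0.004,0.064,0],"twist":0},
    {"offset":[-0.005,0.081,0],"twist":0},
    {"offset":[-0.006,0.098,0],"twist":0},
    {"offset":[-0.007,0.115,0],"twist":0},
    {"offset":[-0.008,0.13,0],"twist":0},
    {"offset":[-0.009,0.142,0],"twist":0},
    {"offset":[-0.01,0.148,0],"twist":0},
    {"offset":[-0.01,0.148,0],"twist":0}
  ]
}}

```text
time: 34.7
eef_pos: [0.5789, -0.1539, 0.2075]
tcp_rot: [0.004, 1.0, -0.0, 0.0]
contact_force: [0.1, -0.2, -4.0]
opening: 0.565
finger_force: 124.3
```

Call:
{"method": "step_arm", "body": {
  "motion": [
    {"offset":[0,0.005,0],"twist":0},
    {"offset":[-0.001,0.015,0],"twist":0},
    {"offset":[-0.002,0.03,0],"twist":0},
    {"offset":[-0.003,0.047,0],"twist":0},
    {"offset":[-0.004,0.064,0],"twist":0},
    {"offset":[-0.005,0.081,0],"twist":0},
    {"offset":[-0.006,0.098,0],"twist":0},
    {"offset":[-0.007,0.115,0],"twist":0},
    {"offset":[-0.008,0.13,0],"twist":0},
    {"offset":[-0.009,0.142,0],"twist":0},
    {"offset":[-0.01,0.148,0],"twist":0},
    {"offset":[-0.01,0.148,0],"twist":0}
  ]
}}

```text
time: 35.9
eef_pos: [0.5903, -0.006, 0.2074]
tcp_rot: [0.004, 1.0, -0.0, 0.0]
contact_force: [-0.1, -0.3, -4.5]
opening: 0.565
finger_force: 124.4
```

Run:
```python
from h import *
s=st();print(s['wrist_torque'],s['contact_force'],s['eef_pos'])
im=ctrl.read_camera('scene');cv2.imwrite('pics/s9.png',cv2.resize(im[100:240,200:360],None,fx=4,fy=4,interpolation=cv2.INTER_CUBIC))
```

```text
[-0.01304157 -0.20698019  0.01384283] [-0.07286716 -0.25153554 -4.53033049] [ 0.59027163 -0.00601387  0.20743824]
```

View pics/s9.png

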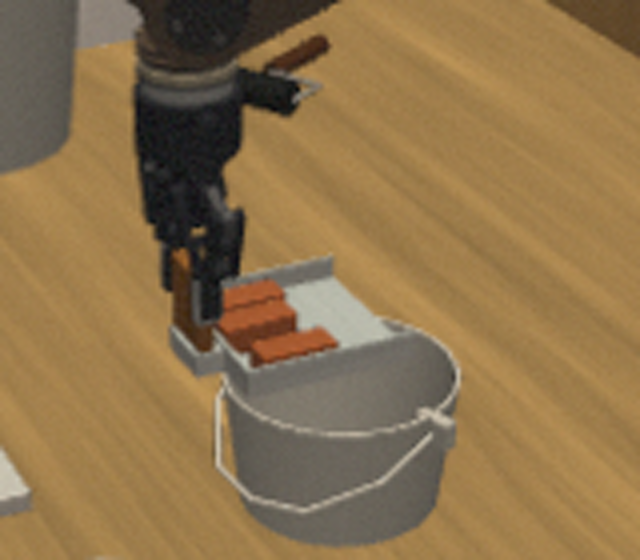

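Scene: tray level over the near half of the tub with all three bars on it. I'll ease the grip so it swings down.

Call:
{"method": "step_arm", "body": {
  "motion": [
    {"offset":[0,0,0],"twist":0},
    {"offset":[0,0,0],"twist":0},
    {"offset":[0,0,0],"twist":0}
  ],
  "grip_force": 70
}}

```text
time: 36.25
eef_pos: [0.5901, -0.0074, 0.2074]
tcp_rot: [0.005, 1.0, -0.0, -0.0]
contact_force: [0.0, -0.4, -4.6]
opening: 0.564
finger_force: 124.4
```

Run:
```python
from h import *
s=st();print(s['wrist_torque'],s['contact_force'],s['eef_pos'],s['finger_force'])
```

```text
[-0.06475924 -0.29907045  0.02355237] [ 0.03650201 -0.38160401 -4.63546578] [ 0.59011587 -0.00735071  0.20741799] 124.43121671676636
```

Call:
{"method": "step_arm", "body": {
  "motion": [
    {"offset":[0,0,0],"twist":0},
    {"offset":[0,0,0],"twist":0},
    {"offset":[0,0,0],"twist":0}
  ],
  "gripper": 0.03,
  "grip_force": 60
}}

```text
time: 36.55
eef_pos: [0.5901, -0.0069, 0.2075]
tcp_rot: [0.005, 1.0, -0.0, 0.0]
contact_force: [-0.2, -0.2, -5.1]
opening: 0.564
finger_force: 124.4
```

Run:
```python
from h import *
s=st();print(s['wrist_torque'],s['contact_force'],s['eef_pos'],s['finger_force'])
```

```text
[-0.03860342 -0.18096982  0.0064229 ] [-0.2093414 -0.1586762 -5.0889806] [ 0.59013978 -0.00688768  0.20746613] 124.44435596466064
```

Call:
{"method": "step_arm", "body": {
  "motion": [
    {"offset":[0,0,0],"twist":0},
    {"offset":[0,0,0],"twist":0},
    {"offset":[0,0,0],"twist":0}
  ],
  "gripper": 0.04,
  "grip_force": 40
}}

```text
time: 36.85
eef_pos: [0.5901, -0.0067, 0.2074]
tcp_rot: [0.005, 1.0, 0.0, -0.0]
contact_force: [0.2, -0.0, -3.9]
opening: 0.567
finger_force: 124.4
```

Run:
```python
from h import *
s=st();print(s['wrist_torque'],s['contact_force'],s['eef_pos'],s['finger_force'])
```

```text
[-0.03484378 -0.2017878  -0.00570074] [ 0.17427538 -0.03416354 -3.85023413] [ 0.59014721 -0.00674354  0.20744965] 124.40518140792847
```

Call:
{"method": "step_arm", "body": {
  "motion": [
    {"offset":[0,0,0],"twist":0},
    {"offset":[0,0,0],"twist":0}
  ],
  "gripper": 0.0475,
  "grip_force": 20
}}

```text
time: 37.05
eef_pos: [0.5901, -0.0067, 0.2075]
tcp_rot: [0.005, 1.0, 0.0, -0.0]
contact_force: [0.5, -1.3, -4.5]
opening: 0.567
finger_force: 124.4
```

Call:
{"method": "step_arm", "body": {
  "motion": [
    {"offset":[0,0,0],"twist":0}
  ],
  "gripper": 0.0486
}}

```text
time: 37.15
eef_pos: [0.5901, -0.0067, 0.2074]
tcp_rot: [0.005, 1.0, 0.0, -0.0]
contact_force: [-0.6, -1.1, -4.4]
opening: 0.576
finger_force: 84.6
```

Call:
{"method": "step_arm", "body": {
  "motion": [
    {"offset":[0,0,0],"twist":0},
    {"offset":[0,0,0],"twist":0}
  ]
}}

```text
time: 37.35
eef_pos: [0.5901, -0.0068, 0.2074]
tcp_rot: [0.005, 1.0, 0.0, -0.0]
contact_force: [-0.6, -0.2, -4.6]
opening: 0.575
finger_force: 84.6
```

Run:
```python
from h import *
s=st();print(s['wrist_torque'],s['contact_force'],s['eef_pos'],s['finger_force'],s['opening']*.0854)
```

```text
[ 0.00707897 -0.21860134  0.0165775 ] [-0.62766693 -0.18927344 -4.61898036] [ 0.59014287 -0.00676064  0.20744887] 84.55417513847351 0.04914326807382042
```

Call:
{"method": "step_arm", "body": {
  "motion": [
    {"offset":[0,0,0],"twist":0},
    {"offset":[0,0,0],"twist":0}
  ],
  "gripper": 0.0489
}}

```text
time: 37.55
eef_pos: [0.5901, -0.0068, 0.2074]
tcp_rot: [0.005, 1.0, -0.0, -0.0]
contact_force: [0.2, 0.6, -5.2]
opening: 0.578
finger_force: 66.5
```

Run:
```python
from h import *
s=st();print(s['wrist_torque'],s['contact_force'],s['eef_pos'],s['finger_force'],s['opening']*.0854)
```

```text
[-0.04748334 -0.21392442  0.0014475 ] [ 0.24976977  0.60514335 -5.20777533] [ 0.59013724 -0.00678107  0.2074246 ] 66.52374386787415 0.04933325068030219
```

60 N per mm, so zero force lies near 0.0500. Continuing in small steps.

Call:
{"method": "step_arm", "body": {
  "motion": [
    {"offset":[0,0,0],"twist":0},
    {"offset":[0,0,0],"twist":0}
  ],
  "gripper": 0.0492
}}

```text
time: 37.75
eef_pos: [0.5901, -0.0068, 0.2074]
tcp_rot: [0.005, 1.0, -0.0, -0.0]
contact_force: [-0.2, 0.9, -3.7]
opening: 0.579
finger_force: 48.5
```

Run:
```python
from h import *
s=st();print(s['wrist_torque'],s['contact_force'],s['eef_pos'],s['finger_force'],s['opening']*.0854)
im=ctrl.read_camera('scene');cv2.imwrite('pics/s10.png',cv2.resize(im[100:240,200:360],None,fx=4,fy=4,interpolation=cv2.INTER_CUBIC))
a=cv2.imread('pics/s9.png').astype(int);b=cv2.imread('pics/s10.png').astype(int);print(abs(a-b)[220:420,160:480].mean())
```

```text
[-0.05623985 -0.20694535 -0.00215034] [-0.18977606  0.91866039 -3.6579953 ] [ 0.59013694 -0.00675975  0.20743711] 48.453689217567444 0.04941796550878595
2.5995416666666666
```

Call:
{"method": "step_arm", "body": {
  "motion": [
    {"offset":[0,0,0],"twist":0},
    {"offset":[0,0,0],"twist":0}
  ],
  "gripper": 0.0495
}}

```text
time: 38.0
eef_pos: [0.5901, -0.0068, 0.2075]
tcp_rot: [0.005, 1.0, -0.0, 0.0]
contact_force: [0.4, 0.6, -4.7]
opening: 0.586
finger_force: 30.5
```

```bash
cat > d.py <<'E'
from h import *
s=st();print(s['wrist_torque'].round(3),s['contact_force'].round(1),s['finger_force'])
im=ctrl.read_camera('scene');im=cv2.resize(im[100:240,200:360],None,fx=4,fy=4,interpolation=cv2.INTER_CUBIC);cv2.imwrite('pics/sl.png',im)
a=cv2.imread('pics/s9.png').astype(int);print(abs(a-im)[220:420,160:480].mean())
E
python3 d.py
```

```text
[-0.046 -0.184  0.009] [ 0.4  0.6 -4.7] 30.467315912246704
2.642421875
```

Call:
{"method": "step_arm", "body": {
  "motion": [
    {"offset":[0,0,0],"twist":0},
    {"offset":[0,0,0],"twist":0}
  ],
  "gripper": 0.0497
}}

```text
time: 38.25
eef_pos: [0.5901, -0.0068, 0.2074]
tcp_rot: [0.005, 1.0, -0.0, -0.0]
contact_force: [0.4, -0.5, -3.1]
opening: 0.58
finger_force: 19.1
```

```bash
python3 d.py
```

```text
[-0.064 -0.23  -0.066] [ 0.4 -0.5 -3.1] 19.07691478729248
2.6397447916666668
```

Call:
{"method": "step_arm", "body": {
  "motion": [
    {"offset":[0,0,0],"twist":0}
  ],
  "gripper": 0.0498
}}

```text
time: 38.4
eef_pos: [0.59, -0.0068, 0.2075]
tcp_rot: [0.005, 1.0, 0.0, -0.0]
contact_force: [-0.9, -0.1, -3.6]
opening: 0.588
finger_force: 11.7
```

```bash
python3 d.py
```

```text
[ 0.005 -0.062 -0.019] [-0.9 -0.1 -3.6] 11.721663773059845
6.168755208333334
```

It's swinging. One more row, then look.

Call:
{"method": "step_arm", "body": {
  "motion": [
    {"offset":[0,0,0],"twist":0},
    {"offset":[0,0,0],"twist":0},
    {"offset":[0,0,0],"twist":0}
  ]
}}

```text
time: 38.75
eef_pos: [0.5901, -0.0068, 0.2075]
tcp_rot: [0.005, 1.0, -0.0, -0.0]
contact_force: [-0.4, 0.7, -3.2]
opening: 0.583
finger_force: 10.8
```

```bash
python3 d.py
```

```text
[-0.013 -0.005  0.01 ] [-0.4  0.7 -3.2] 10.844894349575043
15.359265625
```

View pics/sl.png

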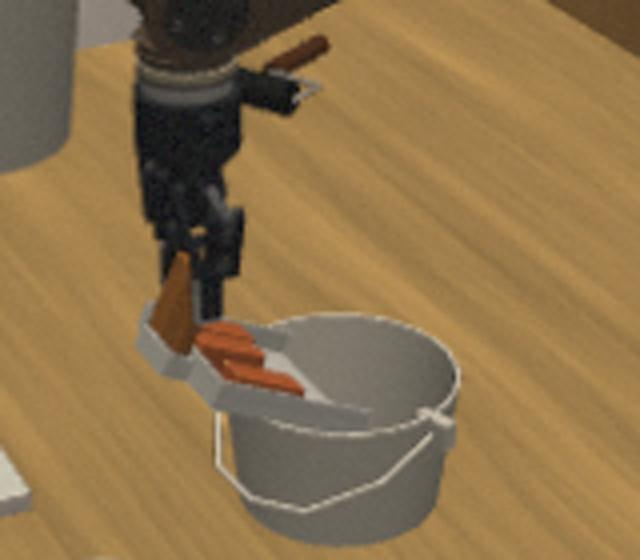

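Tray tilted steeply with its lip inside the tub; the bars are just starting to slide. Letting time pass.

Call:
{"method": "step_arm", "body": {
  "motion": [
    {"offset":[0,0,0],"twist":0},
    {"offset":[0,0,0],"twist":0},
    {"offset":[0,0,0],"twist":0},
    {"offset":[0,0,0],"twist":0},
    {"offset":[0,0,0],"twist":0},
    {"offset":[0,0,0],"twist":0},
    {"offset":[0,0,0],"twist":0},
    {"offset":[0,0,0],"twist":0}
  ]
}}

```text
time: 39.6
eef_pos: [0.5902, -0.0068, 0.2075]
tcp_rot: [0.005, 1.0, -0.0, 0.0]
contact_force: [-0.2, -0.8, -2.8]
opening: 0.589
finger_force: 10.9
```

```bash
python3 d.py
python3 - <<'E'
import cv2,numpy as np
from plant import ctrl
t=ctrl.read_camera('top')[160:290,240:370];t=cv2.resize(t,None,fx=3.5,fy=3.5)
s=cv2.imread('pics/sl.png')[180:560,120:480];h=455
cv2.imwrite('pics/m1.png',np.hstack([cv2.resize(t,(400,400)),cv2.resize(s,(380,400))]))
E
```

```text
[-0.024  0.026  0.047] [-0.2 -0.8 -2.8] 10.866501331329346
15.368682291666667
```

View pics/m1.png

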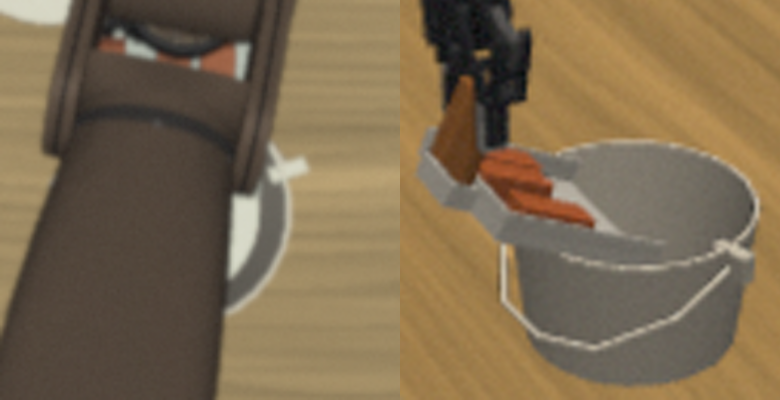

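Right view: the tray is resting on the near rim with the bars still at the back of the floor. Raising the hand lets it tip further.

Call:
{"method": "step_arm", "body": {
  "motion": [
    {"offset":[0,0,-0.004],"twist":0},
    {"offset":[0,0,-0.008],"twist":0},
    {"offset":[0,0,-0.012],"twist":0},
    {"offset":[0,0,-0.016],"twist":0},
    {"offset":[0,0,-0.02],"twist":0},
    {"offset":[0,0,-0.02],"twist":0},
    {"offset":[0,0,-0.02],"twist":0},
    {"offset":[0,0,-0.02],"twist":0},
    {"offset":[0,0,-0.02],"twist":0}
  ]
}}

```text
time: 40.6
eef_pos: [0.59, -0.0067, 0.2271]
tcp_rot: [0.005, 1.0, 0.0, -0.0]
contact_force: [-0.2, -0.0, -4.6]
opening: 0.587
finger_force: 10.6
```

```bash
cat > r.py <<'E'
from h import *
s=st();print(s['wrist_torque'].round(3),s['contact_force'].round(1),s['finger_force'],s['eef_pos'])
im=ctrl.read_camera('scene')
hsv=cv2.cvtColor(im,cv2.COLOR_BGR2HSV);m=cv2.inRange(hsv,(0,120,50),(9,255,255));k=m*0;k[120:240,225:340]=m[120:240,225:340]
n,l,stt,c=cv2.connectedComponentsWithStats(k)
for i in range(1,n):
    if stt[i,4]>8: print(stt[i],c[i].round(1))
E
python3 r.py
```

```text
[-0.004 -0.092 -0.042] [-0.2 -0.  -4.6] 10.595562905073166 [ 0.58997221 -0.00674021  0.22710748]
[252 181   5   6  10] [253.9 183.3]
[258 181   7   5  13] [261.5 183.8]
```

```bash
sed -i 's/(9,255,255)/(14,255,255)/; s/(0,120,50)/(0,90,40)/' r.py; python3 r.py
python3 - <<'E'
from h import *
F=[]
for i in range(4):
    ctrl.read_camera('top');F.append(st()['contact_force'][2])
print(F)
E
```

```text
[-0.052 -0.11  -0.034] [-0.2 -0.5 -4.2] 10.596156567335129 [ 0.58997542 -0.00674341  0.22711524]
[237 156  39  37 415] [253.1 178. ]
[np.float64(-4.635428115165709), np.float64(-4.161919567057666), np.float64(-3.8262920514238714), np.float64(-3.969282246959835)]
```

Call:
{"method": "step_arm", "body": {
  "motion": [
    {"offset":[0,0,-0.005],"twist":0},
    {"offset":[0,0,-0.01],"twist":0},
    {"offset":[0,0,-0.015],"twist":0},
    {"offset":[0,0,-0.015],"twist":0},
    {"offset":[0,0,-0.015],"twist":0}
  ]
}}

```text
time: 41.4
eef_pos: [0.5903, -0.0068, 0.2429]
tcp_rot: [0.005, 1.0, -0.0, 0.0]
contact_force: [-0.9, -0.5, -4.8]
opening: 0.582
finger_force: 10.5
```

```bash
python3 r.py
python3 - <<'E'
from h import *
F=[]
for i in range(4):
    im=ctrl.read_camera('scene');F.append(st()['contact_force'][2])
print(np.mean(F))
# ascii classification of the region: R bars/handle, w pale gray
c=im[150:215,232:310];hsv=cv2.cvtColor(c,cv2.COLOR_BGR2HSV)
for r in hsv[::2]: print(''.join('R' if (p[1]>140 and p[0]<9) else 'h' if (p[1]>110 and p[0]<14) else 't' if p[1]>70 else '#' if p[2]<60 else '.' if p[2]<135 else 'o' for p in r))
E
```

```text
[-0.002 -0.086 -0.014] [-0.9 -0.5 -4.8] 10.493341237306595 [ 0.5902853  -0.00680138  0.24290352]
[237 151  39  38 423] [253. 173.]
-4.085816159397284
tttttttt.#########ttt#######tttttttttttttttttttttttttttttttttttttttttttttttttt
tttttttt####thht#tt#t#######tttttttttttttttttttttttttttttttttttttttttttttttttt
ttttttttt##hthth############tttttttttttttttttttttttttttttttttttttttttttttttttt
ttttttttt#htthth###########ttttttttttttttttttttttttttttttttttttttttttttttttttt
ttttttttthtthhtt####t##ttttttttttttttttttttttttttttttttttttttttttttttttttttttt
ttttttttthtththt..#####ttttttttttttttttttttttttttttttttttttttttttttttttttttttt
ttttttttthhthhhh..#####ttttttttttttttttttttttttttttttttttttttttttttttttttttttt
ttttttttththhtth..#####ttttttttttttttttttttttttttttttttttttttttttttttttttttttt
tttt..ththtttthh..#####ttttttttttttttttttttttttttttttttttttttttttttttttttttttt
ttto.thttttthhht..#####ttttttttttttttttttttttttttttttttttttttttttttttttttttttt
ttoo.htttthtthttt.thhhhhhttttttttttttttttttttttttttttttttttttttttttttttttttttt
tto.oothhththhhhhhhhhhhhhhhhht...oottttttttttttttttttttttttttttttttttttttttttt
tt
[... 956 characters left out ...]
ttttttttttttto.oo...................................................
ttttttttttttttttttttttott..oo.................................................
ttttttttttttttttttttttott.....oo........................................oooooo
ttttttttttttttttttttttottt.......ooo....................................oooooo
ttttttttttttttttttttttottt...........ooooo.........................oooo.......
ttttttttttttttttttttttottt...................o.ooooooooooooooo.............o..
ttttttttttttttttttttttottt...............................................oo...
ttttttttttttttttttttttotttt............................................oo.....
ttttttttttttttttttttttotttt..........................................oo.......
```

Call:
{"method": "step_arm", "body": {
  "motion": [
    {"offset":[0,0,0.01],"twist":0},
    {"offset":[0,0,0.02],"twist":0},
    {"offset":[0,0,0.02],"twist":0}
  ],
  "gripper": 0.04985
}}

```text
time: 41.95
eef_pos: [0.5886, -0.0065, 0.2193]
tcp_rot: [0.005, 1.0, 0.0, -0.003]
contact_force: [-0.3, 0.8, -4.3]
opening: 0.583
finger_force: 7.7
```

```bash
cat >> r.py <<'E'
F=[]
for i in range(4):
    im=ctrl.read_camera('scene');F.append(st()['contact_force'][2])
print(np.mean(F))
c=im[150:200,232:300];hsv=cv2.cvtColor(c,cv2.COLOR_BGR2HSV)
for r in hsv[::2]: print(''.join('h' if (p[1]>110 and p[0]<14) else 't' if p[1]>70 else '#' if p[2]<60 else '.' if p[2]<135 else 'o' for p in r))
E
python3 r.py
```

```text
[-0.058 -0.099 -0.007] [-0.3  0.8 -4.3] 7.703993171453476 [ 0.58864823 -0.00651653  0.2192939 ]
[237 159  40  39 428] [253.2 181.2]
-3.9566014982696465
ttttt########################ttttttttttttttttttttttttttttttttttttttt
ttttttt#t######ttttt#########ttttttttttttttttttttttttttttttttttttttt
tttttttt########t###########tttttttttttttttttttttttttttttttttttttttt
tttttttt..####t###t#########tttttttttttttttttttttttttttttttttttttttt
tttttttt###thtt##tt#########tttttttttttttttttttttttttttttttttttttttt
ttttttttt##hhttht########t##tttttttttttttttttttttttttttttttttttttttt
ttttttttt#tthhth###########ttttttttttttttttttttttttttttttttttttttttt
tttttttttttttthht##t#####ttttttttttttttttttttttttttttttttttttttttttt
ttttttttttthttth..#####ttttttttttttttttttttttttttttttttttttttttttttt
ttttttttththhttt..#####ttttttttttttttttttttttttttttttttttttttttttttt
tttttttthttththh..#####ttttttttttttttttttttttttttttttttttttttttttttt
ttoo.hhtthttthth..#####ttttttttttttttttttttttttttttttttttttttttttttt
too.ttthttththhh..#####ttttttttttttttttttttttttttttttttttttttttttttt
ooo.httttthttthth...tttttttttttttttttttttttttttttttttttttttttttttttt
toooo.hhhhhthtttt...hhhhtttttttttttttttttttttttttotoooooottttttttttt
oooooootththhht....hhhhhhhhhhhttttttttoooooo..................oooooo
toooooooothttt.ooohhhhhhhhhhhhhhhhhto...............................
ttoooooo.....ooooohhhhhhhhhhhhhhhhhhhh..............................
ttttooo........oooothhhhhhhhhhhhhhhhhhh.............................
tttttt........oooooothhhhhhhhhhhhhhhhhhht...........................
ttttttttttt..ooooooooothhhhhhhhhhhhhhhhhhh..........................
ttttttttttttttooooooo......thhhhhhhhhhhhht..........................
ttttttttttttttttoooo...........tthhhhhhhhhhhhhht....................
tttttttttttttttttoo....................thhhhhhhhht..................
tttttttttttttttttttt.........................thhhhh.................
```

Call:
{"method": "step_arm", "body": {
  "motion": [
    {"offset":[0,0,0],"twist":0},
    {"offset":[0,0,0],"twist":0},
    {"offset":[0,0,0],"twist":0},
    {"offset":[0,0,0],"twist":0}
  ]
}}

```text
time: 42.6
eef_pos: [0.5904, -0.0068, 0.2231]
tcp_rot: [0.005, 1.0, -0.0, 0.001]
contact_force: [-0.1, 0.6, -0.9]
opening: 0.584
finger_force: 7.9
```

```bash
python3 r.py
```

```text
[-0.015  0.001  0.03 ] [-0.1  0.6 -0.9] 7.887909114360809 [ 0.59044843 -0.00681662  0.22314624]
[236 158  13  26 174] [243.  171.5]
[287 195  17  13 145] [295.2 202. ]
-1.860182213870463
ttttt###########t############ttttttttttttttttttttttttttttttttttttttt
ttttttt########ttttt########tttttttttttttttttttttttttttttttttttttttt
ttttttt#########t##########ttttttttttttttttttttttttttttttttttttttttt
tttttttt.####t########t#####tttttttttttttttttttttttttttttttttttttttt
tttttttt####ttht#tt####t####tttttttttttttttttttttttttttttttttttttttt
ttttttttt##httth##t#########tttttttttttttttttttttttttttttttttttttttt
ttttttttt#ttttth###########ttttttttttttttttttttttttttttttttttttttttt
ttttttttthhttttt###h####tttttttttttttttttttttttttttttttttttttttttttt
tttttttttthttthh..####tttttttttttttttttttttttttttttttttttttttttttttt
tttttttthhtthhht..#####ttttttttttttttttttttttttttttttttttttttttttttt
tttttttthtthhthh..#####ttttttttttttttttttttttttttttttttttttttttttttt
ttoo.tthttttthhh..#####ttttttttttttttttttttttttttttttttttttttttttttt
too.tthtththttth..#t###ttttttttttttttttttttttttttttttttttttttttttttt
ooo.hhththtthhhth...tttttttttttttttttttttttttttttttttttttttttttttttt
toooo.hhttthtttt........ottttttttttttttttttttttttttotooototttttttttt
ooooooothtththt...............otttttttooooooo.................oooooo
tooooooootttth.oooo.................................................
ttoooooo.....oooooooooooo...........................................
ttttooo........ooooooooooooooo......................................
tttttt........ooooooooooooooooooooo.................................
ttttttttttt..ooooooooooooooooooooooooo..............................
ttttttttttttttooooooo.....oooooooooooooo............................
ttttttttttttttttoooo............ooooooooo...........................
tttttttttttttttttoo.................oooooooo................hhhhht..
tttttttttttttttttttt.......................ooo.............hhhhhhhhh
```

The weight dropped by about 2 N and the floor shows empty: the bars slid off into the tub (red patch at (295,202) inside it). I'll re-tighten gently, lift out and carry the tray back.

Call:
{"method": "step_arm", "body": {
  "motion": [
    {"offset":[0,0,0],"twist":0},
    {"offset":[0,0,0],"twist":0},
    {"offset":[0,0,-0.01],"twist":0},
    {"offset":[0,0,-0.02],"twist":0},
    {"offset":[0,0,-0.03],"twist":0},
    {"offset":[0,0,-0.045],"twist":0},
    {"offset":[0,0,-0.06],"twist":0},
    {"offset":[0,0,-0.075],"twist":0},
    {"offset":[0,0,-0.08],"twist":0},
    {"offset":[0,0,-0.08],"twist":0},
    {"offset":[0,0,-0.08],"twist":0}
  ],
  "gripper": 0.0494
}}

```text
time: 43.95
eef_pos: [0.5899, -0.0067, 0.3019]
tcp_rot: [0.005, 1.0, 0.0, -0.0]
contact_force: [0.4, 0.2, -1.8]
opening: 0.584
finger_force: 18.0
```

```bash
cat > tub.py <<'E'
from h import *
for n,roi in (('scene',(240,150,340,250)),('top',(250,185,345,275))):
    im=ctrl.read_camera(n);hsv=cv2.cvtColor(im,cv2.COLOR_BGR2HSV);m=cv2.inRange(hsv,(0,110,40),(12,255,255));k=m*0;x0,y0,x1,y1=roi;k[y0:y1,x0:x1]=m[y0:y1,x0:x1]
    N,l,s,c=cv2.connectedComponentsWithStats(k);print(n,[(s[i].tolist(),c[i].round(0).tolist()) for i in range(1,N) if s[i,4]>15])
s=st();print(s['contact_force'].round(1),s['finger_force'],s['eef_pos'],s['wrist_torque'])
E
python3 tub.py
```

```text
scene [([286, 195, 18, 13, 142], [295.0, 202.0])]
top []
[-0.4  0.4 -2.1] 17.95226901769638 [ 0.58964332 -0.00667021  0.30116517] [ 0.0292988  -0.0230496   0.00111161]
```

Call:
{"method": "step_arm", "body": {
  "motion": [
    {"offset":[0.002,-0.015,0],"twist":0},
    {"offset":[0.004,-0.04,0],"twist":0},
    {"offset":[0.006,-0.07,0],"twist":0},
    {"offset":[0.008,-0.1,0],"twist":0},
    {"offset":[0.01,-0.13,0],"twist":0},
    {"offset":[0.012,-0.16,0],"twist":0},
    {"offset":[0.014,-0.19,0],"twist":0},
    {"offset":[0.016,-0.22,0],"twist":0},
    {"offset":[0.018,-0.25,0],"twist":0},
    {"offset":[0.02,-0.275,0],"twist":0},
    {"offset":[0.02,-0.29,0],"twist":0},
    {"offset":[0.02,-0.296,0],"twist":0}
  ]
}}

```text
time: 45.25
eef_pos: [0.5666, -0.3044, 0.3017]
tcp_rot: [0.006, 1.0, 0.0, -0.0]
contact_force: [0.0, 0.3, -2.6]
opening: 0.581
finger_force: 18.1
```

```bash
cat > det.py <<'E'
from bars import *
im=ctrl.read_camera('top');bars(im,(245,180,350,280),.03);bars(im,(355,160,460,270),.03)
hsv=cv2.cvtColor(im,cv2.COLOR_BGR2HSV);m=cv2.inRange(hsv,(0,110,40),(12,255,255));m[:180]=0;m[280:]=0;m[:,:245]=0;m[:,350:]=0
N,l,s,c=cv2.connectedComponentsWithStats(m);print([s[i].tolist() for i in range(1,N) if s[i,4]>10])
for r in m[190:268:2,258:335]: print(''.join('R' if v else '.' for v in r))
E
python3 det.py
```

```text
bar [292.9 248. ] [ 0.4152 -0.0027  0.03  ] 87.1
[[275, 236, 37, 24, 641]]
.............................................................................
.............................................................................
.............................................................................
.............................................................................
.............................................................................
.............................................................................
.............................................................................
.............................................................................
.............................................................................
.............................................................................
.............................................................................
.............................................................................
.............................................................................
...........
[... 1316 characters left out ...]
..................RRRRRRRRRRRRRRRRRRRRRRRRRRRRRRRRRR........................
...................RRRRRRRRRRRRRRRRRRRRRRRRRRRRRRRRRR........................
....................RRRRRRRRR...RRRRRRRRRRR.RRRRRRRRRR.......................
.......................RRRRRR...RRRRRRRRRR...RRRRRRRR........................
................................RRRRRRRRRR...................................
.............................................................................
.............................................................................
.............................................................................
.............................................................................
```

Three bars are together in the tub near its robot-side wall, and the tray is clear. Lowering the tray.

Call:
{"method": "step_arm", "body": {
  "motion": [
    {"offset":[0,0,0.02],"twist":0},
    {"offset":[0,0,0.045],"twist":0},
    {"offset":[0,0,0.07],"twist":0},
    {"offset":[0,0,0.095],"twist":0},
    {"offset":[0,0,0.12],"twist":0},
    {"offset":[0,0,0.14],"twist":0},
    {"offset":[0,0,0.15],"twist":0},
    {"offset":[0,0,0.16],"twist":0},
    {"offset":[0,0,0.168],"twist":0},
    {"offset":[0,0,0.176],"twist":0},
    {"offset":[0,0,0.184],"twist":0},
    {"offset":[0,0,0.192],"twist":0}
  ]
}}

```text
time: 46.5
eef_pos: [0.5715, -0.3045, 0.1151]
tcp_rot: [0.005, 1.0, -0.003, 0.006]
contact_force: [4.5, 0.0, 6.2]
opening: 0.58
finger_force: 19.8
```

Call:
{"method": "step_arm", "body": {
  "motion": [
    {"offset":[0,0,0.006],"twist":0},
    {"offset":[0,0,0.012],"twist":0},
    {"offset":[0,0,0.018],"twist":0},
    {"offset":[0,0,0.024],"twist":0},
    {"offset":[0,0,0.03],"twist":0},
    {"offset":[0,0,0.036],"twist":0},
    {"offset":[0,0,0.042],"twist":0},
    {"offset":[0,0,0.046],"twist":0},
    {"offset":[0,0,0.05],"twist":0},
    {"offset":[0,0,0.05],"twist":0}
  ]
}}

```text
time: 47.5
eef_pos: [0.5665, -0.3022, 0.0593]
tcp_rot: [0.005, 1.0, 0.001, -0.001]
contact_force: [-0.7, 0.1, -0.1]
opening: 0.581
finger_force: 19.8
```

Call:
{"method": "step_arm", "body": {
  "motion": [
    {"offset":[0,0,0.003],"twist":0},
    {"offset":[0,0,0.006],"twist":0},
    {"offset":[0,0,0.006],"twist":0}
  ]
}}

```text
time: 47.8
eef_pos: [0.5675, -0.3026, 0.0557]
tcp_rot: [0.005, 1.0, 0.0, -0.0]
contact_force: [-0.5, 1.0, 5.4]
opening: 0.587
finger_force: 20.5
```

Call:
{"method": "step_arm", "body": {
  "motion": [
    {"offset":[0,0,0],"twist":0},
    {"offset":[0,0,0],"twist":0},
    {"offset":[0,0,0],"twist":0},
    {"offset":[0,0,0],"twist":0}
  ],
  "gripper": 0.08
}}

```text
time: 48.2
eef_pos: [0.567, -0.3025, 0.054]
tcp_rot: [0.005, 1.0, 0.0, -0.0]
contact_force: [-0.6, 0.1, 0.3]
opening: 0.938
finger_force: 0.0
```

Call:
{"method": "step_arm", "body": {
  "motion": [
    {"offset":[0,0,-0.03],"twist":0},
    {"offset":[0,0,-0.07],"twist":0},
    {"offset":[0,0,-0.12],"twist":0},
    {"offset":[0,0,-0.12],"twist":0},
    {"offset":[0,0,-0.12],"twist":0}
  ]
}}

```text
time: 48.7
eef_pos: [0.5682, -0.3032, 0.1767]
tcp_rot: [0.005, 1.0, -0.001, 0.002]
contact_force: [-0.2, -0.5, -0.9]
opening: 0.935
finger_force: 0.0
```

Run:
```python
from h import *
move([.7175,.1,.17],None)
im=ctrl.read_camera('top');hsv=cv2.cvtColor(im,cv2.COLOR_BGR2HSV)
# lid knob, tray
m=cv2.inRange(hsv,(0,0,150),(40,40,255)).astype('uint8')
k=m*0;k[60:180,200:325]=m[60:180,200:325]
N,l,s,c=cv2.connectedComponentsWithStats(k);i=1+s[1:,4].argmax();print('lid',s[i],px2w('top',[[s[i,0]+(s[i,2]-1)/2,s[i,1]+(s[i,3]-1)/2]],.014))
kb=cv2.inRange(hsv,(3,90,30),(18,255,180));q=kb*0;q[s[i,1]+20:s[i,1]+60,s[i,0]+20:s[i,0]+60]=kb[s[i,1]+20:s[i,1]+60,s[i,0]+20:s[i,0]+60]
N2,l2,s2,c2=cv2.connectedComponentsWithStats(q)
for j in range(1,N2):
    if s2[j,4]>30: print('knob',s2[j],px2w('top',[c2[j]],.05))
g=cv2.inRange(hsv,(85,8,130),(125,80,255));g[:,:370]=0;g[:,445:]=0;g[:180]=0;g[262:]=0
r=cv2.minAreaRect(cv2.findNonZero(g));print('tray',r,px2w('top',cv2.boxPoints(r),.013).round(3))
```

```text
off [-0.1455  0.4046  0.0061] twist None q6 -2.209
lid [ 221   97   72   71 3851] [[0.71595967 0.09882113 0.014     ]]
knob [251 122  11  14 116] [[0.71722432 0.09870388 0.05      ]]
tray ((398.02130126953125, 220.16720581054688), (29.221168518066406, 50.41933059692383), 1.468800663948059) [[ 0.427 -0.236  0.013]
 [ 0.558 -0.238  0.013]
 [ 0.558 -0.316  0.013]
 [ 0.426 -0.313  0.013]]
```

Call:
{"method": "step_arm", "body": {
  "motion": [
    {"offset":[-0.145,0.403,0],"twist":0},
    {"offset":[-0.145,0.403,0],"twist":0},
    {"offset":[-0.145,0.403,0],"twist":0},
    {"offset":[-0.145,0.403,0],"twist":0},
    {"offset":[-0.145,0.403,0],"twist":0},
    {"offset":[-0.145,0.403,0],"twist":0},
    {"offset":[-0.145,0.403,0],"twist":0},
    {"offset":[-0.145,0.403,0],"twist":0},
    {"offset":[-0.145,0.403,0],"twist":0},
    {"offset":[-0.145,0.403,0.04],"twist":0},
    {"offset":[-0.145,0.403,0.08],"twist":0},
    {"offset":[-0.145,0.403,0.08],"twist":0}
  ]
}}

```text
time: 49.95
eef_pos: [0.7093, 0.0995, 0.0831]
tcp_rot: [0.004, 1.0, -0.0, -0.01]
contact_force: [-1.2, -0.3, -1.5]
opening: 0.935
finger_force: 0.0
```

Run:
```python
from h import *
move([.717,.099,.036]);im=ctrl.read_camera('top')
hsv=cv2.cvtColor(im,cv2.COLOR_BGR2HSV);g=cv2.inRange(hsv,(85,8,130),(125,80,255));g[:,:370]=0;g[:,445:]=0;g[:180]=0;g[262:]=0
r=cv2.minAreaRect(cv2.findNonZero(g));b=px2w('top',cv2.boxPoints(r),.01);print('tray',r,b.round(3),b.mean(0))
```

```text
off [-0.0086 -0.0004  0.047 ] twist None q6 -1.564
tray ((406.0, 220.5), (51.0, 46.0), 90.0) [[ 0.557 -0.236  0.01 ]
 [ 0.56  -0.36   0.01 ]
 [ 0.426 -0.36   0.01 ]
 [ 0.424 -0.237  0.01 ]] [ 0.4919059  -0.29818303  0.01      ]
```

Tray reads flat and clear (about 0.30 m from the tub). Now gripping the knob.

Call:
{"method": "step_arm", "body": {
  "motion": [
    {"offset":[0,0,0.0],"twist":0},
    {"offset":[0,0,0.03],"twist":0},
    {"offset":[0,0,0.054],"twist":0},
    {"offset":[0,0,0.054],"twist":0},
    {"offset":[0,0,0.054],"twist":0}
  ]
}}

```text
time: 50.5
eef_pos: [0.7173, 0.0987, 0.0426]
tcp_rot: [0.005, 1.0, 0.0, 0.001]
contact_force: [0.4, -0.5, -0.2]
opening: 0.933
finger_force: 0.0
```

Call:
{"method": "step_arm", "body": {
  "motion": [
    {"offset":[0,0,0],"twist":0},
    {"offset":[0,0,0],"twist":0},
    {"offset":[0,0,0],"twist":0},
    {"offset":[0,0,0],"twist":0},
    {"offset":[0,0,0],"twist":0},
    {"offset":[0,0,0],"twist":0}
  ],
  "gripper": 0.02,
  "grip_force": 60
}}

```text
time: 51.1
eef_pos: [0.7172, 0.0992, 0.0421]
tcp_rot: [0.005, 1.0, 0.0, 0.001]
contact_force: [-0.4, 0.2, 5.9]
opening: 0.358
finger_force: 59.9
```

Call:
{"method": "step_arm", "body": {
  "motion": [
    {"offset":[0,0,-0.04],"twist":0},
    {"offset":[0,0,-0.08],"twist":0},
    {"offset":[0,0,-0.12],"twist":0},
    {"offset":[0,0,-0.16],"twist":0},
    {"offset":[0,0,-0.165],"twist":0},
    {"offset":[0,0,-0.165],"twist":0},
    {"offset":[0,0,-0.165],"twist":0}
  ]
}}

```text
time: 51.8
eef_pos: [0.7146, 0.099, 0.202]
tcp_rot: [0.005, 1.0, -0.0, -0.003]
contact_force: [0.4, -0.9, -2.8]
opening: 0.358
finger_force: 59.6
```

Run:
```python
from h import *
move([.4640,-.0065,.2])
```

```text
off [ 0.2496 -0.1079  0.0033] twist None q6 -1.564
```

Call:
{"method": "step_arm", "body": {
  "motion": [
    {"offset":[0.252,-0.108,0],"twist":0},
    {"offset":[0.252,-0.108,0],"twist":0},
    {"offset":[0.252,-0.108,0],"twist":0},
    {"offset":[0.252,-0.108,0],"twist":0},
    {"offset":[0.252,-0.108,0],"twist":0},
    {"offset":[0.252,-0.108,0],"twist":0},
    {"offset":[0.252,-0.108,0],"twist":0},
    {"offset":[0.252,-0.108,0],"twist":0},
    {"offset":[0.252,-0.108,0],"twist":0}
  ]
}}

```text
time: 52.7
eef_pos: [0.4633, -0.0063, 0.2044]
tcp_rot: [0.005, 1.0, 0.0, -0.001]
contact_force: [0.7, -0.3, -0.9]
opening: 0.359
finger_force: 59.7
```

Run:
```python
from h import *
move([.4640,-.0065,.145])
```

```text
off [-0.0008 -0.0002  0.0594] twist None q6 -1.795
```

Call:
{"method": "step_arm", "body": {
  "motion": [
    {"offset":[0,0,0.02],"twist":0},
    {"offset":[0,0,0.035],"twist":0},
    {"offset":[0,0,0.045],"twist":0},
    {"offset":[0,0,0.052],"twist":0},
    {"offset":[0,0,0.057],"twist":0},
    {"offset":[0,0,0.06],"twist":0},
    {"offset":[0,0,0.06],"twist":0},
    {"offset":[0,0,0.06],"twist":0}
  ]
}}

```text
time: 53.5
eef_pos: [0.4635, -0.0066, 0.1459]
tcp_rot: [0.005, 1.0, -0.0, 0.0]
contact_force: [0.5, -0.3, 0.0]
opening: 0.358
finger_force: 59.7
```

```bash
python3 -c "
from h import *
s=st();print(s['eef_pos'],s['contact_force'],s['wrist_torque'])"
```

```text
[ 0.46350963 -0.00662245  0.14594752] [ 0.45071341 -0.254261    0.04124626] [-0.00167481  0.03312334 -0.0169366 ]
```

Seated height reached with no side load. Releasing and backing off.

Call:
{"method": "step_arm", "body": {
  "motion": [
    {"offset":[0,0,0],"twist":0},
    {"offset":[0,0,0],"twist":0},
    {"offset":[0,0,0],"twist":0},
    {"offset":[0,0,0],"twist":0}
  ],
  "gripper": 0.08
}}

```text
time: 53.9
eef_pos: [0.4634, -0.0066, 0.1459]
tcp_rot: [0.005, 1.0, -0.0, 0.0]
contact_force: [1.2, 0.7, 0.3]
opening: 0.936
finger_force: 0.0
```

Call:
{"method": "step_arm", "body": {
  "motion": [
    {"offset":[0,0,-0.04],"twist":0},
    {"offset":[0,0,-0.09],"twist":0},
    {"offset":[0,0,-0.12],"twist":0},
    {"offset":[-0.03,0.3,-0.12],"twist":0},
    {"offset":[-0.03,0.3,-0.12],"twist":0},
    {"offset":[-0.03,0.3,-0.12],"twist":0},
    {"offset":[-0.03,0.3,-0.12],"twist":0},
    {"offset":[-0.03,0.3,-0.12],"twist":0},
    {"offset":[-0.03,0.3,-0.12],"twist":0},
    {"offset":[-0.03,0.3,-0.12],"twist":0},
    {"offset":[-0.03,0.3,-0.12],"twist":0}
  ]
}}

```text
time: 55.0
eef_pos: [0.4956, 0.2942, 0.265]
tcp_rot: [0.003, 1.0, -0.0, -0.0]
contact_force: [0.3, 0.4, -0.2]
opening: 0.939
finger_force: 0.0
```

Run:
```python
from h import *
im=ctrl.read_camera('top');hsv=cv2.cvtColor(im,cv2.COLOR_BGR2HSV)
m=cv2.inRange(hsv,(0,0,140),(45,60,255));k=m*0;k[175:285,240:350]=m[175:285,240:350]
k=cv2.morphologyEx(k,cv2.MORPH_OPEN,np.ones((9,9)))
cs=cv2.findContours(k,0,1)[0];c=max(cs,key=cv2.contourArea);(e,d,a)=cv2.fitEllipse(c);print('lid px',e,d,px2w('top',[e],.116))
print('expect dia px',w2px('top',[(.464,-.1045,.116),(.464,.0895,.116)])) 
kb=cv2.inRange(hsv,(3,90,30),(18,255,180));x,y=map(int,e);q=kb*0;q[y-15:y+15,x-15:x+15]=kb[y-15:y+15,x-15:x+15]
M=cv2.moments(q);print('knob',px2w('top',[(M['m10']/M['m00'],M['m01']/M['m00'])],.155))
g=cv2.inRange(hsv,(85,8,130),(125,80,255));g[:,:370]=0;g[:,445:]=0;g[:180]=0;g[262:]=0
r=cv2.minAreaRect(cv2.findNonZero(g));b=px2w('top',cv2.boxPoints(r),.01);print('tray',b.round(3),b.mean(0))
```

```text
lid px (295.595703125, 227.7640380859375) (81.39896392822266, 81.9057846069336) [[ 0.46470357 -0.00654826  0.116     ]]
expect dia px [[337.05056079 228.9160993 ]
 [254.87770682 227.16749377]]
knob [[ 0.46504325 -0.00699032  0.155     ]]
tray [[ 0.424 -0.237  0.01 ]
 [ 0.557 -0.236  0.01 ]
 [ 0.56  -0.36   0.01 ]
 [ 0.426 -0.36   0.01 ]] [ 0.4919059  -0.29818303  0.01      ]
```

Lid disc centre and diameter match the seated pose, the knob is in line with it (so it's level), and the tray is flat. Handing in.

```bash
python3 -c "
from plant import ctrl
print(ctrl.sign_off())"
```

```text
the job is handed in; nothing more can be done
None
```

I handed the job in at about 55 s with all three bars in the tub, the lid back on, and the tray flat on the table in about its original place. The last camera measurements agreed with this; the hand-in gave no verdict, and I did not re-measure the brush pot, putty knife or canvas at the end.

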